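# Slide the detector head home and shut its light housing

## Robot

A 7-joint arm with a two-finger parallel gripper is mounted at the origin on the work surface. World frame = base frame: x ahead of the robot, y to its left, z up, the work surface at z = 0. Lengths are in m, angles in rad, forces in N, time in s.
With the tool pointing down it reaches from about 0.425 to 0.875 m from the base axis. Payload 8.4 kg.
Tool frame: the origin (TCP) lies between the finger pads; the fingertips stand 22 mm ahead of it and the grasp point (between the pads) lies 3 mm ahead of it; z points along the fingers, y is the direction in which the jaws open and shut (so a half turn about z gives the same grasp; the last joint's range is limited). The gripper opens to 85 mm and grips with 20 to 120 N. Pads are 22 mm wide; open, the fingers measure 114 mm over their backs; the gripper's body (76 mm by 85 mm) begins 54 mm behind the grasp point. The pads swing forward as they close: fully open they stand 13 mm farther back than shut.
Start: joints at [1.146, 0.333, 0.04, 1.465, -0.013, 1.343, -0.059], TCP at [0.208, -0.616, 0.253] pointing down, gripper open.
Joint ranges: [-2.58, 2.58], [-0.38, 2.09], [-1.3, 1.39], [0.25, 2.4], [-1.5, 4.64], [0.08, 2.09], [-2.65, 2.65]. Speed limits (rad/s): [2.22, 2.22, 2.79, 2.79, 3.14, 3.14, 3.14].

## Interface

Orientations are given as a unit quaternion [w, x, y, z].
In Python, from bench import sense, capture, finish_job gives the robot as it stands. The module is installed in compiled form; this text tells all that it offers.
- The arm moves only by the tool move_arm, never from a script. Its argument "commands" is a list of rows, each a list of 3 entries, a list of its own where there are three numbers: the shift along the tool's x, y, z in units of 50 mm (1.0 is 50 mm), then the turn, a rotation vector about the tool's x, y, z in degrees, then the opening, from 0 (shut) to 1 (fully open). A call has 1 to 5 rows; each row is the pose to reach, as a shift and turn from the pose commanded when the call began, along the tool's axes at that moment; what a row does not reach only later rows make up. A row lasts 1/10 s, in which the tool goes at most 50 mm and 8.59 degrees, less where a joint would pass 70% of its speed; a pose out of reach is approached as far as the arm can. A call with a gripper value outside its range is refused whole. The fingers move at their own pace and stop on an object; "newtons" is the grip in N (left out, the last holds). Time passes only in rows, so rows that repeat a pose let the fingers close. It gives the time, the measured TCP pose, the force and the opening at its end, in the units of the state.
- sense(): the state, without advancing time (a new reading comes with each control period).
- capture(name): name is "side" or "top"; returns a dict with "pixels" (480x640x3 uint8, blue, green, red), "fx", "fy", "cx", "cy" (pixels), "R" (3x3) and "t" (3): a world point X has camera coordinates R X + t. Camera axes: x right, y down, z forward; pixel columns grow to the right and rows downward; lengths in m; the calibration is good to about 2 mm. A picture is of the moment at which its call begins. There is no depth.
- finish_job(): hands the job in, once; it reports no verdict.
The state is a dict: "t": time; "q": joint angles; "joint_velocities": joint speeds; "joint_torque": joint torques, N m; "tcp_pos": TCP position; "ee_rot": TCP orientation; "force": force on the tool from outside, world axes, zero at the start; "moment": the same for the moment, N m; "finger_gap": finger opening in m.
Only numpy, scipy, OpenCV 4.12 (cv2) and the standard library are available. Lean on these libraries where they do the work, as an engineer would, in place of code of your own. Each camera call takes 0.05 s, during which the arm holds its last target.

## Task

Slide the black detector head along the table, without lifting it, past the fixed post holder, magnet base and beam trap and into the open housing, window first, and press it gently but firmly (some 5 to 10 N more than sliding takes) straight home until its front is felt to bear on the port wall; nothing, neither the detector nor the robot, may touch those three obstacles. Then fold the housing's short flap down flat and after it the wide flap over it. Leave the other things on the table alone.

Things in the scene. Friction and masses are not known exactly. Their poses are not given: they have to be found in the camera images.
- detector: Detector head: heavy black box, 110 long (own x) x 96 wide x 40 mm high plus low fins on top, 0.45 to 0.72 kg, loose; sliding it takes 3 to 9 N. Origin: centre of its underside. Own +x points to its front face with the round window. It starts before the housing's mouth, 60 to 105 mm to the robot's side of the housing's centre line, front roughly towards the housing.
- detector_front (a point): Point at the middle of the detector's front face, 55 mm from its origin along its own x, 22 mm up.
- housing: Fixed housing: black walls round a bay 110 mm wide, open on top and at its mouth. Origin: on the table, mid-bay. Own +x points from mouth into bay (about world +y), own +y towards the robot. Side walls at y = +-55 to 61 mm, 60 high at -y, 68 at +y; mouth at x = -45, splayed guide wings on to x = -75, y = +-77. Port wall: inner face at x = +60. Detector is home with its origin at x = +5.
- port (a point): Middle of the port wall's inner face (housing x = +60 mm, 22 mm up), on which the detector's front must bear. Rigid; the wall is 60 mm high, with a tube of radius 20 mm behind it to x = 101. Its axes are the housing's.
- short_flap (a joint): Short flap, a plain 4 mm aluminium sheet 106 mm long (housing x -43 to +63), 50 mm deep, hinged on top of the wall away from the robot (housing y = -58 mm, height 62). Angle in rad: 0 closed (level, over the bay), 1.57 upright, more leans outwards (end stop 2.0). Stiff hinge (0.06 N m): stays where it is left.
- wide_flap (a joint): Wide flap, the same sheet but 80 mm deep, hinged on top of the wall on the robot's side (housing y = +58 mm, height 70 mm); closed it lies 8 mm above the short flap and overlaps its edge by 14 mm. Angle in rad as for the short flap, same hinge stiffness.
- short_flap_hinge (a point): Middle of the short flap's hinge line, which runs along housing x.
- wide_flap_hinge (a point): Middle of the wide flap's hinge line, which runs along housing x.
- short_flap_edge (a point): Middle of the short flap's free edge.
- wide_flap_edge (a point): Middle of the wide flap's free edge.
- post_holder: Obstacle bolted down: black round post holder (diameter 28, 62 mm high) on a foot 60 (own x) x 40 x 10 mm, on the robot's side of the lane that leads to the mouth. Origin: centre of the foot's underside; the holder stands 8 mm from it along own +x, with a small screw head that reaches 20 mm to own +y.
- magnet_base: Obstacle clamped down: black block 60 (own x) x 56 (own y) x 55 mm with a 7 mm steel stub on top and a knob that stands out 8 mm on its -y side, on the far side of the lane. Origin: centre of its underside.
- beam_trap: Obstacle bolted down: upright aluminium cylinder, diameter 38 (foot 44), height 58 mm, on the far side of the lane nearer the mouth. Origin: centre of its underside.
- screwdriver: Bystander, loose, leave alone: black-handled screwdriver, 170 mm, lying on the far side. Origin at its underside.
- jar: Bystander, loose, leave alone: closed jar with a dark cap, diameter 56, height 55 mm, standing near the robot. Origin at its underside.
- cuvette_case: Bystander, loose, leave alone: flat grey case 60 x 100 x 32 mm, on the left. Origin at its underside.
- lens_mount: Bystander, loose, leave alone: black lens ring on a foot 50 x 60 mm, 56 mm high, far side. Origin at its underside.
- loose_post: Bystander, loose, leave alone: steel post 13 mm thick on a 40 mm round foot, 76 mm high, standing loose on the right. Origin at its underside.
- solvent_bottle: Bystander, loose, leave alone: pale bottle, diameter 54, height 120 mm, on the left. Origin at its underside.
- wrench: Bystander, loose, leave alone: steel wrench, 150 mm, lying far left. Origin at its underside.
There are look-alikes about, which are no part of the job. Leave any turquoise look-alike of the detector alone. Leave any turquoise look-alike of the housing alone.

How it is judged:
On the way, in this order (a step that is already met when the one before it is completed fails the run):
1. the detector is pressed home on the port wall with more than 3 N, both flaps still open (x of detector_front in the frame of port above -0.003 m and angle between the x axis of detector and the x axis of housing, either way round below 0.06 rad and y of detector in the frame of housing between -0.012 and 0.012 m and contact force between detector and housing above 3 N and value of joint each of short_flap, wide_flap above 0.8 rad), for 0.1 s.
2. the short flap is down flat, the wide flap still open (value of joint short_flap below 0.1 rad and value of joint wide_flap above 0.5 rad), for 0.1 s.
3. the wide flap is down flat over it (value of joint each of wide_flap, short_flap below 0.1 rad), for 0.1 s.
At the end, for the whole second after the job is handed in: The detector stands at rest in the housing, its front within 3 mm of the port wall, straight within 0.06 rad and within 12 mm of the bay's centre line, and both flaps are down within 0.1 rad (all of step 3 and x of detector_front in the frame of port above -0.003 m and angle between the x axis of detector and the x axis of housing, either way round below 0.06 rad and y of detector in the frame of housing between -0.012 and 0.012 m and linear speed of detector below 0.01 m/s); the robot touches nothing.
It fails at once if something touches the post holder, the magnet base or the beam trap (over 0.5 N) (contact force between any of post_holder, magnet_base, beam_trap and anything else above 0.5 N).
It fails at once if the detector is rammed against the housing (over 30 N) (contact force between detector and housing above 30 N).
It fails at once if the detector is lifted more than 12 mm or tipped more than 0.2 rad (height (world z) of detector above 0.012 m or angle between detector's own z axis and vertical above 0.2 rad).
It fails at once if a bystander is moved more than 20 mm (distance of any of screwdriver, jar, cuvette_case, lens_mount, loose_post, solvent_bottle, wrench from where it was at the start of the episode above 0.02 m).
It also fails if it takes over 72 s, if anything falls off the work surface, if the arm or the gripper's body presses on something with over 40 N, if the wrist force passes 120 N, or if a joint passes its speed limit or range.

## Working session

There is one attempt and no reset: what is moved stays moved. The work goes in short steps, Python scripts to look and compute and a tool call to move; the robot and the scene stay as the last step left them, time stands still between calls to the robot, and variables do not carry over. Pictures are saved under pics/ and viewed, and the job is handed in when it is done.

Besides the shell and the picture viewer there is one more tool, called after ">>>" as name([rows], argument=value, ...), one row to a line, values as JSON. move_arm: Moves the arm, as the interface text tells. Its arguments: {"type":"object","properties":{"commands":{"type":"array","items":{"type":"array"}},"newtons":{"type":"number"}},"required":["commands"]}

```bash
mkdir -p pics; ls; cat > h.py <<'E'
import numpy as np,cv2
from bench import sense,capture,finish_job
def snap(n,f):
    c=capture(n); cv2.imwrite('pics/'+f,c['pixels']); np.savez('pics/'+f+'.npz',**c); return c
def ray(c,u,v,z):
    R=np.array(c['R']);t=np.array(c['t']);d=R.T@np.array([(u-c['cx'])/c['fx'],(v-c['cy'])/c['fy'],1]);o=-R.T@t
    return o+d*(z-o[2])/d[2]
def proj(c,X):
    p=np.array(c['R'])@np.array(X)+np.array(c['t']);return np.array([c['fx']*p[0]/p[2]+c['cx'],c['fy']*p[1]/p[2]+c['cy']])
def tri(cs,uvs):
    A=[];b=[]
    for c,(u,v) in zip(cs,uvs):
        R=np.array(c['R']);t=np.array(c['t']);d=R.T@np.array([(u-c['cx'])/c['fx'],(v-c['cy'])/c['fy'],1]);d/=np.linalg.norm(d);o=-R.T@t
        P=np.eye(3)-np.outer(d,d);A.append(P);b.append(P@o)
    return np.linalg.lstsq(np.vstack(A),np.hstack(b),rcond=None)[0]
def ld(f): return dict(np.load('pics/'+f+'.npz'))
E
python3 - <<'E'
from h import *
print(sense())
for n in('side','top'):
    c=snap(n,n+'0.png');R=np.array(c['R']);print(n,c['fx'],c['cx'],c['cy'],R.round(3).tolist(),(-R.T@np.array(c['t'])).round(3))
E
```

```text
pics
{'t': 0.0, 'q': array([ 1.14581818,  0.33389684,  0.03984607,  1.46626202, -0.01341651,
        1.34333302, -0.05850407]), 'joint_velocities': array([ 0.00184157,  0.00055062,  0.00055549,  0.00129226, -0.00123605,
       -0.00016621, -0.00050541]), 'joint_torque': array([-1.12521004e-03, -6.58557987e+01,  1.36486664e+00, -4.05564165e+01,
        1.68680999e-02,  1.24051538e-02,  2.76709693e-05]), 'tcp_pos': array([ 0.2078887 , -0.61540642,  0.25243448]), 'ee_rot': array([-7.97985533e-04,  9.86762448e-01,  1.62170292e-01, -1.74291158e-04]), 'force': array([-0.01562561, -0.51010184, -0.99031622]), 'moment': array([ 0.02443427,  0.00914667, -0.0263944 ]), 'finger_gap': 0.08521869689563552}
side 587.6669875272148 318.81470340457963 238.9154954721258 [[0.954, -0.301, -0.006], [-0.237, -0.737, -0.633], [0.186, 0.605, -0.774]] [ 0.227 -0.946  1.232]
top 455.9998550211427 317.15957522288755 238.4134282713063 [[0.004, -1.0, -0.002], [-0.993, -0.004, -0.116], [0.116, 0.002, -0.993]] [ 0.387 -0.032  1.32 ]
```

View pics/side0.png

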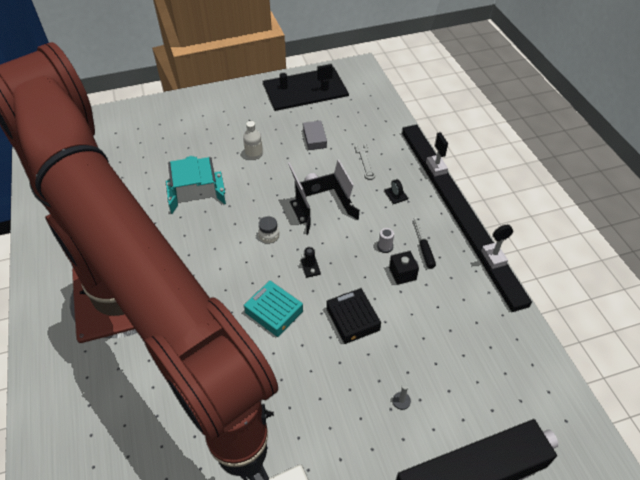

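View pics/top0.png

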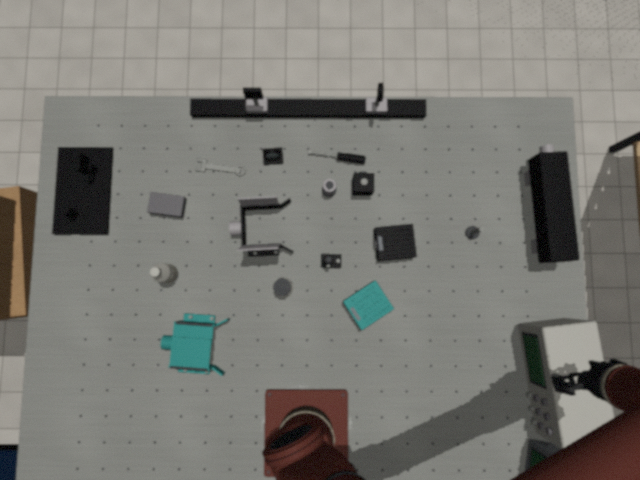

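Candidates in the top view: the black detector is at (395,243), with a turquoise look-alike at (368,305). The black housing is at (262,230), with a turquoise look-alike at (192,345). I choose the black ones and check them in close crops.

```bash
python3 - <<'E'
from h import *
a=ld('top0.png')['pixels'][170:280,220:430]; cv2.imwrite('pics/c1.png',cv2.resize(a,None,fx=3.8,fy=3.8,interpolation=cv2.INTER_CUBIC))
b=ld('side0.png')['pixels'][155:350,270:450]; cv2.imwrite('pics/c2.png',cv2.resize(b,None,fx=3,fy=3,interpolation=cv2.INTER_CUBIC))
E
```

```text
(no output)
```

View pics/c1.png

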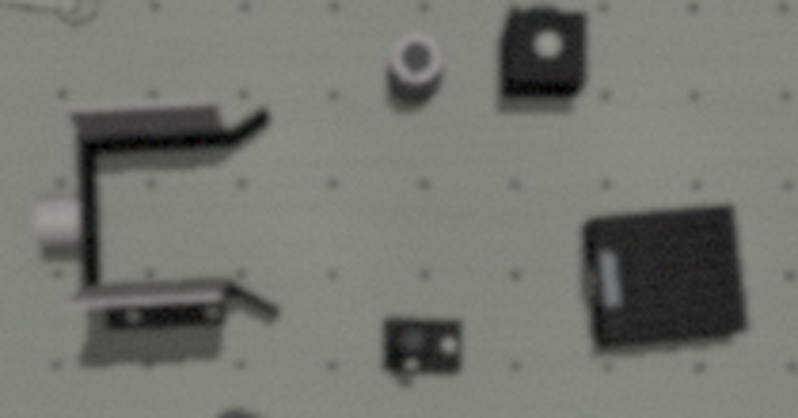

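View pics/c2.png

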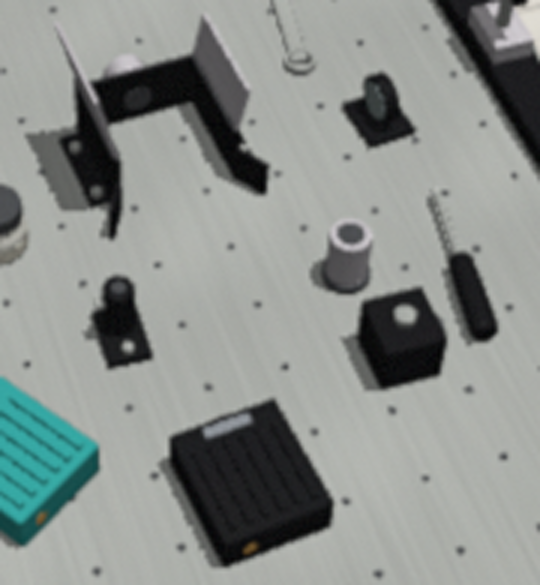

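The crops show the black detector with its label plate towards the housing and its orange connector at the rear. That makes its front face world +y. The black housing has both flaps up, so I measure next.

```bash
python3 - <<'E'
from h import *
T=ld('top0.png');S=ld('side0.png')
t=lambda x,y:(220+x/3.8,170+y/3.8)
s=lambda x,y:(270+x/3,155+y/3)
P={'det FL far':(t(585,222),s(170,437)), 'x':0}
# pairs (top crop, side crop)
pairs={'det front-near':((595,345),(171,440)),'det front-far':((585,222),(275,402)),'det rear-far':((733,208),(331,503)),'det rear-near':((745,330),(222,553)),
'label c':((611,279),(229,425)),
'trap top c':((417,54),(350,234)),'mag stub':((548,43),(405,315)),'holder top':((411,337),(118,286)),
'far flap edge mouth':((218,107),(246,118)),'far flap edge port':((74,116),(207,17)),
'near flap edge mouth':((228,292),(119,160)),'near flap edge port':((75,297),(57,28)),
'far wing end':((266,113),(265,170)),'near wing end':((276,316),(112,215))}
for k,(a,b) in pairs.items():
    X=tri([T,S],[t(*a),s(*b)]);e=[np.abs(proj(T,X)-t(*a)).max(),np.abs(proj(S,X)-s(*b)).max()]
    print(k,X.round(4),np.round(e,1))
print('trapz58',ray(T,*t(417,54),.058)[:2],ray(S,*s(350,234),.058)[:2])
print('stub',ray(T,*t(548,43),.062)[:2],ray(S,*s(405,315),.062)[:2])
print('port wall top inner far/near',[ray(T,*t(*p),.06)[:2].round(4) for p in((97,147),(97,285))])
print('far wall inner',[ray(T,*t(*p),.06)[:2].round(4) for p in((97,148),(230,138))])
print('holder foot corners z.01',[ray(T,*t(*p),.01)[:2].round(4) for p in((385,320),(460,320),(460,372),(385,372))])
print('mag top corners',[ray(T,*t(*p),.055)[:2].round(4) for p in((511,10),(585,14),(580,80),(505,80))])
E
```

```text
det front-near [ 0.4758 -0.1982  0.0257] [0.4 0.5]
det front-far [ 0.5681 -0.1913  0.0293] [0.4 0.5]
det rear-far [ 0.576  -0.3004  0.0388] [0.2 0.2]
det rear-near [ 0.4843 -0.3098  0.0262] [0.7 0.8]
label c [ 0.5228 -0.2085  0.041 ] [0.1 0.1]
trap top c [ 0.6864 -0.0635  0.0572] [0.8 0.9]
mag stub [ 0.6956 -0.161   0.0593] [0.4 0.5]
holder top [ 0.4763 -0.0594  0.0604] [0.4 0.5]
far flap edge mouth [0.6426 0.0828 0.0705] [0.9 1. ]
far flap edge port [0.6326 0.1808 0.109 ] [0.8 0.8]
near flap edge mouth [0.5128 0.0729 0.0664] [1.2 1.3]
near flap edge port [0.4942 0.1718 0.145 ] [1.4 1.4]
far wing end [0.6483 0.0496 0.0325] [0.1 0.1]
near wing end [0.4969 0.0399 0.0337] [0.8 0.8]
trapz58 [ 0.68846735 -0.06390747] [ 0.68367049 -0.06406435]
stub [ 0.6961879 -0.1609576] [ 0.69313417 -0.1627399 ]
port wall top inner far/near [array([0.6171, 0.1722]), array([0.5147, 0.17  ])]
far wall inner [array([0.6163, 0.1722]), array([0.6242, 0.0742])]
holder foot corners z.01 [array([ 0.4939, -0.041 ]), array([ 0.4942, -0.0979]), array([ 0.4548, -0.0978]), array([ 0.4546, -0.0411])]
mag top corners [array([ 0.723 , -0.1342]), array([ 0.7201, -0.1895]), array([ 0.6699, -0.1853]), array([ 0.6697, -0.1295])]
```

```bash
python3 - <<'E'
from h import *
a=ld('top0.png')['pixels'][190:270,225:300]; cv2.imwrite('pics/c3.png',cv2.resize(a,None,fx=7.5,fy=7.5,interpolation=cv2.INTER_CUBIC))
b=ld('side0.png')['pixels'][155:240,275:370]; cv2.imwrite('pics/c4.png',cv2.resize(b,None,fx=7,fy=7,interpolation=cv2.INTER_CUBIC))
E
```

```text
(no output)
```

View pics/c3.png

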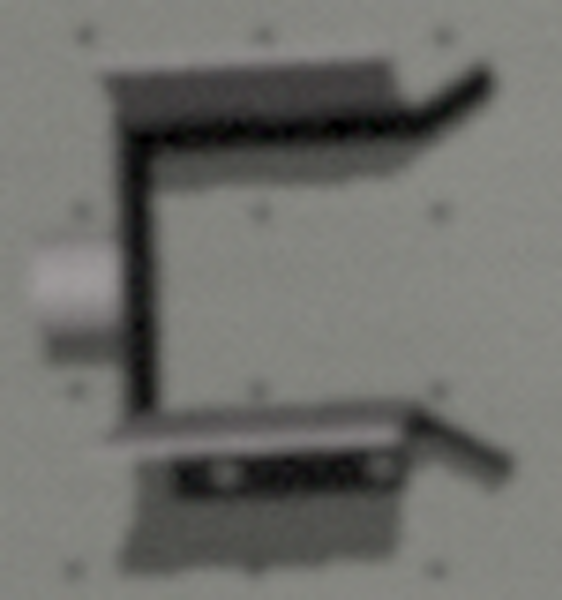

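View pics/c4.png

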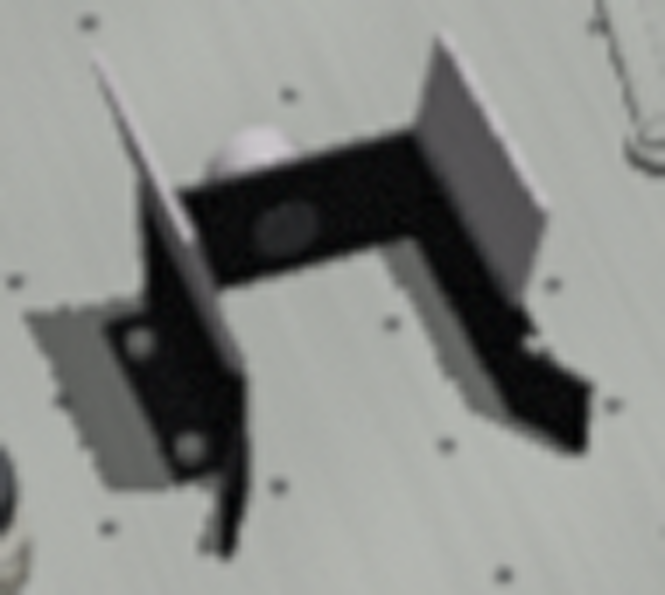

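```bash
python3 - <<'E'
from h import *
T=ld('top0.png');S=ld('side0.png')
t=lambda x,y:(225+x/7.5,190+y/7.5)
s=lambda x,y:(275+x/7,155+y/7)
g=lambda c,p,z:ray(c,*p,z)[:2].round(4)
print('side floor: port near(flap)',g(S,s(222,287),0),'corner(60,-55)',g(S,s(408,236),0),'mouth(-45,-55)',g(S,s(503,413),0),'wing(-75,-77)',g(S,s(580,455),0))
print('side top: port far',g(S,s(412,134),.06),'port near',g(S,s(180,192),.06))
print('top floor port',g(T,t(152,190),0),g(T,t(158,405),0),'top tops: outer port',g(T,t(120,132),.06), 'far wall top mouth',g(T,t(420,118),.06),'wing end',g(T,t(488,70),.06))
for n,a,b in [('far edge mouth',(388,62),(547,208)),('far edge port',(105,78),(440,36)),('near edge mouth',(402,440),(192,238)),('near edge mouth2',(402,440),(240,370)),('near edge port',(105,440),(97,55)),('far wing top',(490,72),(590,385))]:
    X=tri([T,S],[t(*a),s(*b)]);print(n,X.round(4),(proj(T,X)-t(*a)).round(1),(proj(S,X)-s(*b)).round(1))
E
```

```text
side floor: port near(flap) [0.5386 0.179 ] corner(60,-55) [0.6206 0.1832] mouth(-45,-55) [0.6257 0.0782] wing(-75,-77) [0.6475 0.0478]
side top: port far [0.6211 0.1821] port near [0.5225 0.1793]
top floor port [0.6082 0.1823] [0.5237 0.1781] top tops: outer port [0.6201 0.185 ] far wall top mouth [0.6258 0.0729] wing end [0.6442 0.0476]
far edge mouth [0.6386 0.0802 0.1101] [ 0.1 -0.7] [-0.7  0.1]
far edge port [0.6312 0.182  0.1107] [ 0.1 -0.3] [-0.3  0.1]
near edge mouth [0.4971 0.0701 0.1488] [ 0.  -0.2] [-0.2  0. ]
near edge mouth2 [0.5102 0.0764 0.0651] [ 0.4 -2.1] [-2.2  0.3]
near edge port [0.4933 0.1727 0.1496] [-0.2  1.1] [ 1.  -0.1]
far wing top [0.6485 0.0479 0.0406] [ 0.1 -0.4] [-0.4  0.1]
```

```bash
python3 - <<'E'
from h import *
T=ld('top0.png');S=ld('side0.png')
a=T['pixels'][215:270,365:425]; cv2.imwrite('pics/c5.png',cv2.resize(a,None,fx=9,fy=9,interpolation=cv2.INTER_CUBIC))
b=S['pixels'][280:350,320:390]; cv2.imwrite('pics/c6.png',cv2.resize(b,None,fx=8,fy=8,interpolation=cv2.INTER_CUBIC))
E
```

```text
(no output)
```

View pics/c5.png

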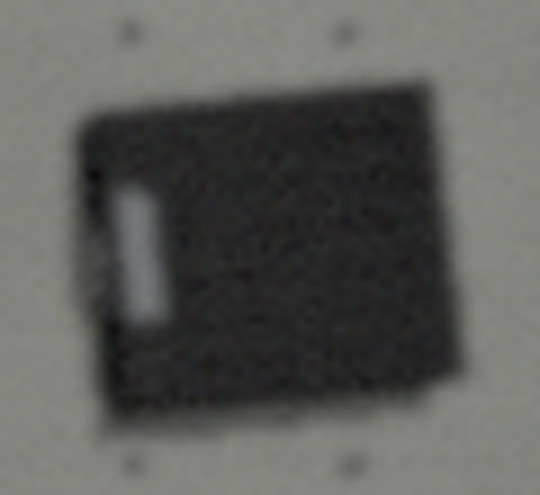

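View pics/c6.png

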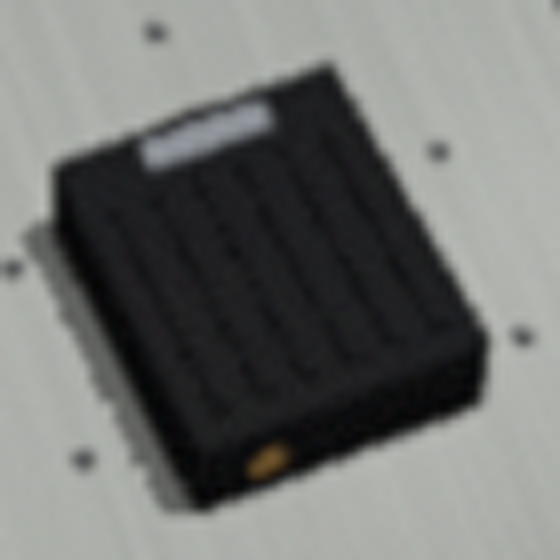

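```bash
cat >> h.py <<'E'
psi=0.0525;O=np.array([.568,.120]);hx=np.array([-np.sin(psi),np.cos(psi)]);hy=np.array([-np.cos(psi),-np.sin(psi)])
def toH(p): d=np.array(p[:2])-O; return np.round([d@hx,d@hy],4)
def toW(a,b): return (O+a*hx+b*hy).round(4)
def tool():
    from scipy.spatial.transform import Rotation as Q
    s=sense();q=s['ee_rot'];M=Q.from_quat([q[1],q[2],q[3],q[0]]).as_matrix()
    return s,M
def plan(p,th=None):
    """shift (units) to world p, from present; and z turn"""
    s,M=tool();d=M.T@(np.array(p)-s['tcp_pos'])/.05
    cur=np.degrees(np.arctan2(M[1,0],M[0,0]))
    print('t',round(s['t'],2),'tcp',s['tcp_pos'].round(4),'cur th',cur.round(2),'shift',d.round(3),'turnz',None if th is None else round(cur-th,2),'tilt',M[:,2].round(3),'F',s['force'].round(1))
E
python3 - <<'E'
from h import *
T=ld('top0.png');S=ld('side0.png')
t=lambda x,y:(365+x/9,215+y/9)
s=lambda x,y:(320+x/8,280+y/8)
g=lambda c,p,z:ray(c,*p,z)[:2].round(4)
tp=[g(T,t(*p),.040) for p in((82,118),(430,85),(462,365),(108,410))]
sp=[g(S,s(*p),.040) for p in((328,68),(487,338),(202,452),(57,168))]
bt=[g(S,s(*p),0) for p in((480,405),(200,508))]
print(tp,np.mean(tp,0));print(sp,np.mean(sp,0));print(bt)
for q in (tp,sp):
    ff,rf,rn,fn=q; d=(ff+fn-rf-rn)/2; print('len',np.linalg.norm(d),'yaw off y deg',np.degrees(np.arctan2(-d[0],d[1])),'side lens',[np.linalg.norm(a-b) for a,b in((ff,rf),(fn,rn),(ff,fn),(rf,rn))])
print('H of det',toH(np.mean(sp,0)),'trap',toH([.686,-.0637]),'stub',toH([.6945,-.162]),'holder',toH([.476,-.059]))
E
```

```text
[array([ 0.5662, -0.1902]), array([ 0.5771, -0.2999]), array([ 0.4887, -0.3081]), array([ 0.4742, -0.1973])] [ 0.52655  -0.248875]
[array([ 0.5653, -0.1962]), array([ 0.5767, -0.3003]), array([ 0.4847, -0.3108]), array([ 0.475 , -0.2055])] [ 0.525425 -0.2532  ]
[array([ 0.578 , -0.2997]), array([ 0.4866, -0.3071])]
len 0.11097906334079413 yaw off y deg 6.571095423491866 side lens [np.float64(0.11024019230752455), np.float64(0.11174475379184473), np.float64(0.092273560676935), np.float64(0.08877950213872561)]
len 0.10523018815910196 yaw off y deg 5.753935404879235 side lens [np.float64(0.10472234718530711), np.float64(0.10574582734084596), np.float64(0.09077764041877277), np.float64(0.09259724617935457)]
H of det [-0.3705  0.0621] trap [-0.1896 -0.1082] stub [-0.2882 -0.1115] holder [-0.1739  0.1013]
```

```bash
python3 -c "
from h import *
plan([.445,-.258,.15],6)"
```

```text
t 0.1 tcp [ 0.2079 -0.6155  0.2525] cur th 18.67 shift [ 6.781 -5.252  2.057] turnz 12.67 tilt [-0.001  0.001 -1.   ] F [ 0.2 -0.4  0.2]
```

>>> move_arm([
  [[0.7, -0.5, 0.0], [0, 0, 3], 0.6],
  [[1.4, -1.05, 0.2], [0, 0, 6], 0.6],
  [[2.1, -1.6, 0.5], [0, 0, 9], 0.6],
  [[2.8, -2.15, 0.8], [0, 0, 12.67], 0.6],
  [[3.5, -2.7, 1.0], [0, 0, 12.67], 0.6],
])

```text
t: 0.6
tcp_pos: [0.3309, -0.4298, 0.202]
ee_rot: [-0.001, 0.999, 0.051, -0.0]
force: [0.6, 0.4, 0.4]
finger_gap: 0.0508
```

```bash
python3 -c "
from h import *
plan([.445,-.258,.10],6)"
```

```text
t 0.6 tcp [ 0.3309 -0.4298  0.202 ] cur th 5.86 shift [ 2.622 -3.183  2.042] turnz -0.14 tilt [-0.001  0.001 -1.   ] F [0.6 0.4 0.4]
```

>>> move_arm([
  [[0.6, -0.7, 0.4], [0, 0, 0], 0.6],
  [[1.2, -1.4, 0.8], [0, 0, 0], 0.6],
  [[1.8, -2.1, 1.2], [0, 0, 0], 0.6],
  [[2.3, -2.8, 1.7], [0, 0, 0], 0.6],
  [[2.6, -3.2, 2.0], [0, 0, 0], 0.6],
])

```text
t: 1.1
tcp_pos: [0.444, -0.2552, 0.1016]
ee_rot: [-0.001, 0.999, 0.054, -0.001]
force: [0.1, -0.1, -0.5]
finger_gap: 0.051
```

```bash
python3 -c "
from h import *
c=snap('side','s1.png')
plan([.445,-.258,.034],6)
cv2.imwrite('pics/s1c.png',cv2.resize(c['pixels'][200:400,220:470],None,fx=3,fy=3))"
```

```text
t 1.15 tcp [ 0.4448 -0.2517  0.0997] cur th 6.39 shift [-0.008  0.131  1.313] turnz 0.39 tilt [-0.003  0.004 -1.   ] F [ 0.5  4.3 -1.5]
```

View pics/s1c.png

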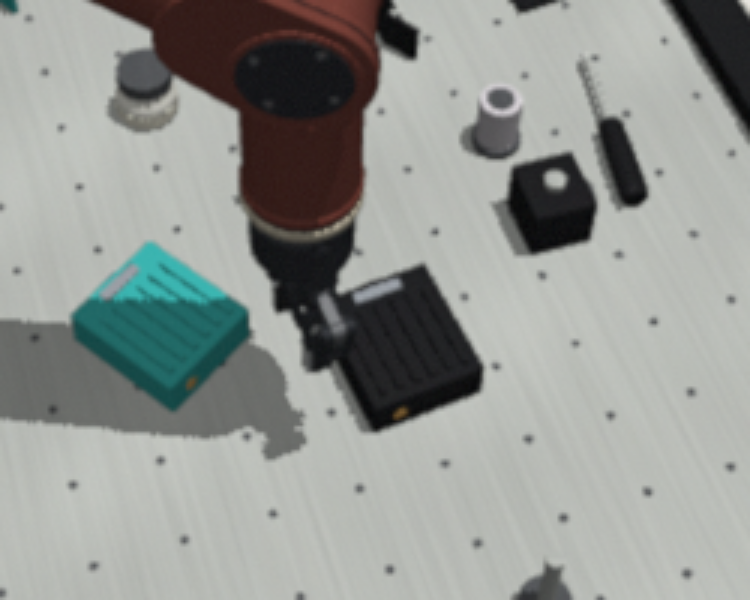

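The hand hovers left of the detector, over clear table beside the turquoise look-alike. I lower it next.

>>> move_arm([
  [[-0.05, 0.06, 0.4], [0, 0, 0], 0.6],
  [[-0.05, 0.06, 0.8], [0, 0, 0], 0.6],
  [[-0.05, 0.06, 1.1], [0, 0, 0], 0.6],
  [[-0.05, 0.06, 1.3], [0, 0, 0], 0.6],
  [[0.0, 0.06, 1.3], [0, 0, 0], 0.6],
])

```text
t: 1.65
tcp_pos: [0.4424, -0.262, 0.037]
ee_rot: [-0.001, 0.999, 0.052, -0.001]
force: [-0.5, -0.2, -0.3]
finger_gap: 0.0514
```

```bash
python3 -c "
from h import *
plan([.471,-.255,.034],6)"
```

```text
t 1.65 tcp [ 0.4424 -0.262   0.037 ] cur th 5.97 shift [ 0.584 -0.079  0.06 ] turnz -0.03 tilt [-0.002  0.001 -1.   ] F [-0.5 -0.2 -0.3]
```

>>> move_arm([
  [[0.2, -0.02, 0.04], [0, 0, 0], 0.6],
  [[0.4, -0.05, 0.04], [0, 0, 0], 0.6],
  [[0.55, -0.08, 0.04], [0, 0, 0], 0.6],
  [[0.7, -0.08, 0.04], [0, 0, 0.5], 0.6],
  [[0.85, -0.08, 0.04], [0, 0, 1], 0.6],
])

```text
t: 2.15
tcp_pos: [0.4853, -0.2536, 0.0364]
ee_rot: [-0.0, 0.999, 0.043, -0.001]
force: [-4.8, -0.3, 2.6]
finger_gap: 0.0514
```

```bash
python3 -c "
from h import *
c=snap('top','t2.png')
plan([.5288,-.2576,.034],3)
cv2.imwrite('pics/t2c.png',cv2.resize(c['pixels'][170:290,310:450],None,fx=5,fy=5))"
```

```text
t 2.2 tcp [ 0.4869 -0.2533  0.0366] cur th 4.97 shift [0.828 0.158 0.053] turnz 1.97 tilt [ 0.  0. -1.] F [-0.7 -1.1 -0.3]
```

View pics/t2c.png

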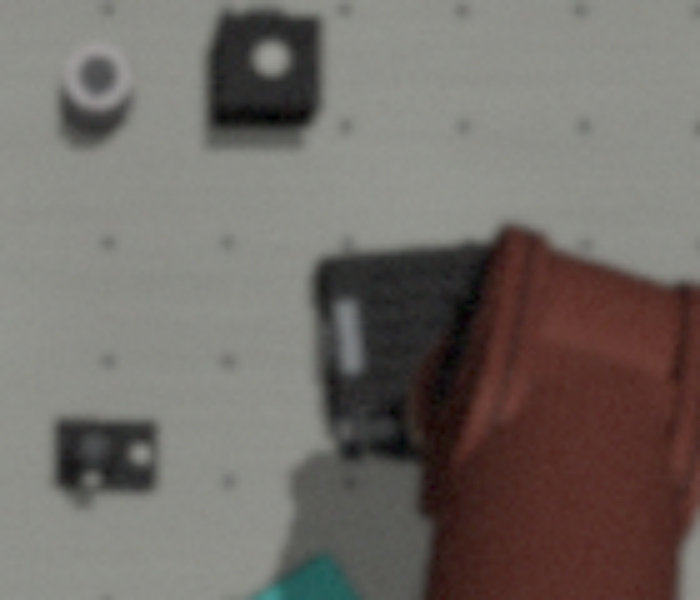

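>>> move_arm([
  [[0.17, 0.02, 0.03], [0, 0, 0.4], 0.6],
  [[0.34, 0.04, 0.03], [0, 0, 0.8], 0.6],
  [[0.5, 0.06, 0.03], [0, 0, 1.2], 0.6],
  [[0.66, 0.08, 0.03], [0, 0, 1.6], 0.6],
  [[0.8, 0.1, 0.03], [0, 0, 2], 0.6],
])

```text
t: 2.7
tcp_pos: [0.5262, -0.2551, 0.0346]
ee_rot: [-0.0, 1.0, 0.026, -0.0]
force: [-3.1, -0.1, -0.6]
finger_gap: 0.051
```

```bash
python3 -c "
from h import *
plan([.5288,-.2576,.034],3)
print(toH([.5288,-.2576]),toH(sense()['tcp_pos']))
"
```

```text
t 2.7 tcp [ 0.5262 -0.2551  0.0346] cur th 2.98 shift [0.049 0.053 0.013] turnz -0.02 tilt [-0.  0. -1.] F [-3.1 -0.1 -0.6]
[-0.375  0.059] [-0.3724  0.0614]
```

Now I back off, rise, and go behind the detector to look.

>>> move_arm([
  [[-0.2, 0, 0], [0, 0, 0], 0.6],
  [[-0.5, 0, -0.3], [0, 0, 0], 0.6],
  [[-0.5, 0.6, -1.2], [0, 0, -8], 0.5],
  [[-0.4, 1.5, -2.0], [0, 0, -16], 0.5],
  [[0.0, 2.4, -2.0], [0, 0, -24], 0.5],
])

```text
t: 3.2
tcp_pos: [0.5289, -0.3676, 0.1389]
ee_rot: [0.003, 0.972, 0.237, 0.002]
force: [1.0, -0.3, -0.4]
finger_gap: 0.0428
```

```bash
python3 -c "
from h import *
c=snap('side','s3.png')
c=snap('top','t3.png')
plan([.5288,-.2576,.034],93)
cv2.imwrite('pics/t3c.png',cv2.resize(c['pixels'][200:280,340:440],None,fx=7,fy=7,interpolation=cv2.INTER_CUBIC))
c=ld('s3.png')
cv2.imwrite('pics/s3c.png',cv2.resize(c['pixels'][250:350,300:420],None,fx=6,fy=6,interpolation=cv2.INTER_CUBIC))"
```

```text
t 3.3 tcp [ 0.5282 -0.3736  0.1357] cur th 26.94 shift [ 1.059 -2.078  2.02 ] turnz -66.06 tilt [ 0.005 -0.006 -1.   ] F [-0.8 -0.4 -0.1]
```

View pics/t3c.png

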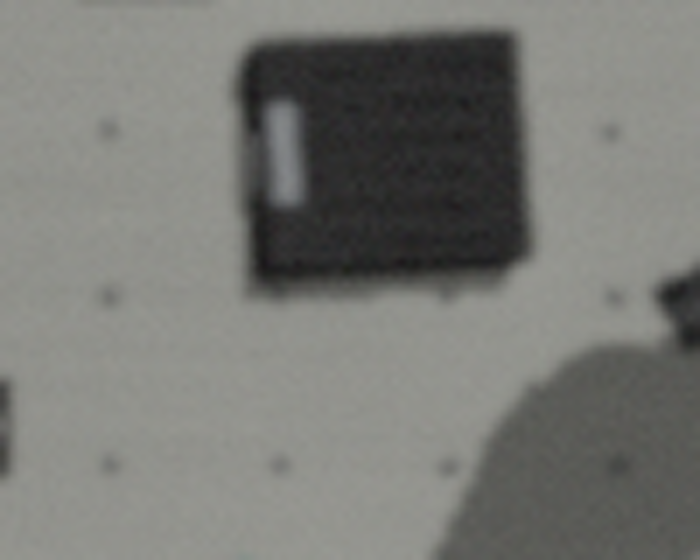

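View pics/s3c.png

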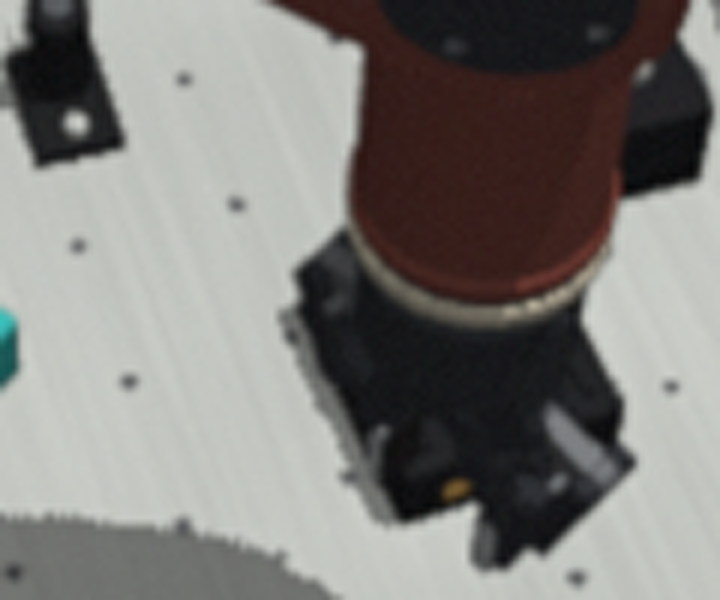

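```bash
python3 - <<'E'
from h import *
T=ld('t3.png')
t=lambda x,y:(340+x/7,200+y/7)
tp=[ray(T,*t(*p),.040)[:2].round(4) for p in((247,45),(515,35),(528,262),(256,272))]
ff,rf,rn,fn=tp;d=(ff+fn-rf-rn)/2
print(tp,np.mean(tp,0),toH(np.mean(tp,0)),np.linalg.norm(d),np.degrees(np.arctan2(-d[0],d[1])))
print('rear mid',((rf+rn)/2))
p=toW(-.37-.055-.025,0);print(p);plan([p[0],p[1],.034],93)
E
```

```text
[array([ 0.6286, -0.1942]), array([ 0.6331, -0.3033]), array([ 0.5401, -0.3066]), array([ 0.5356, -0.1968])] [ 0.58435  -0.250225] [-0.3706  0.0031] 0.10954246893328631 2.354370712300929
rear mid [ 0.5866  -0.30495]
[ 0.5916 -0.3294]
t 3.3 tcp [ 0.5282 -0.3736  0.1357] cur th 26.94 shift [ 1.528 -0.229  2.034] turnz -66.06 tilt [ 0.005 -0.006 -1.   ] F [-0.8 -0.4 -0.1]
```

>>> move_arm([
  [[0.3, 0, 0], [0, 0, -8], 0.4],
  [[0.6, 0, 0], [0, 0, -16], 0.4],
  [[0.9, 0, 0], [0, 0, -24], 0.4],
  [[1.2, 0, 0], [0, 0, -32], 0.4],
  [[1.4, 0, 0], [0, 0, -40], 0.4],
])

```text
t: 3.8
tcp_pos: [0.5908, -0.3332, 0.1333]
ee_rot: [0.0, 0.832, 0.555, 0.0]
force: [0.4, 0.3, -0.8]
finger_gap: 0.0338
```

```bash
python3 - <<'E'
from h import *
p=toW(-.37-.055-.03,0.002);print(p);plan([p[0],p[1],.08],93)
E
```

```text
[ 0.5899 -0.3345]
t 3.8 tcp [ 0.5908 -0.3332  0.1333] cur th 67.35 shift [-0.033 -0.008  1.066] turnz -25.65 tilt [ 0.001  0.    -1.   ] F [ 0.4  0.3 -0.8]
```

>>> move_arm([
  [[0, 0, 0.2], [0, 0, -8.5], 0.55],
  [[0, 0, 0.5], [0, 0, -17], 0.55],
  [[0, 0, 0.8], [0, 0, -25.6], 0.55],
  [[0, 0, 1.05], [0, 0, -25.6], 0.55],
  [[0, 0, 1.05], [0, 0, -25.6], 0.55],
])

```text
t: 4.3
tcp_pos: [0.5888, -0.3337, 0.0787]
ee_rot: [-0.001, 0.693, 0.721, -0.0]
force: [0.6, 0.2, -0.1]
finger_gap: 0.0468
```

```bash
python3 - <<'E'
from h import *
p=toW(-.37-.055-.03,0.002);plan([p[0],p[1],.034],93)
c=snap('side','s4.png');cv2.imwrite('pics/s4c.png',cv2.resize(c['pixels'][220:380,280:460],None,fx=4,fy=4,interpolation=cv2.INTER_CUBIC))
E
```

```text
t 4.3 tcp [ 0.5888 -0.3337  0.0787] cur th 92.32 shift [-0.018  0.023  0.893] turnz -0.68 tilt [-0.003  0.002 -1.   ] F [ 0.6  0.2 -0.1]
```

View pics/s4c.png

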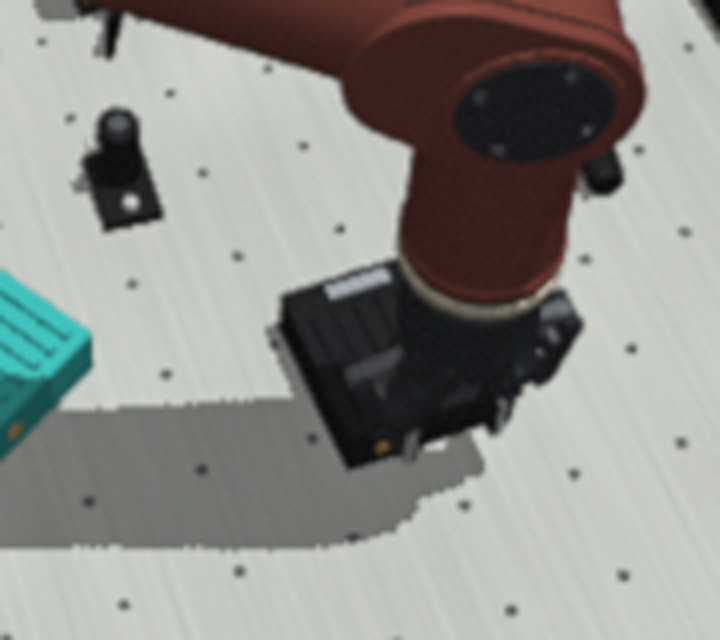

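>>> move_arm([
  [[-0.02, 0.02, 0.4], [0, 0, -0.7], 0.55],
  [[-0.02, 0.02, 0.7], [0, 0, -0.7], 0.55],
  [[-0.02, 0.02, 0.88], [0, 0, -0.7], 0.55],
  [[0.1, 0.02, 0.88], [0, 0, -0.7], 0.55],
  [[0.2, 0.02, 0.88], [0, 0, -0.7], 0.55],
])

```text
t: 4.85
tcp_pos: [0.591, -0.3234, 0.037]
ee_rot: [-0.0, 0.687, 0.727, 0.0]
force: [1.1, -0.1, -0.0]
finger_gap: 0.047
```

```bash
python3 - <<'E'
from h import *
p=toW(-.29-.055-.011,0.002);plan([p[0],p[1],.034],93);print(toH(sense()['tcp_pos']))
E
```

```text
t 4.85 tcp [ 0.591  -0.3234  0.037 ] cur th 93.26 shift [ 1.759 -0.025  0.06 ] turnz 0.26 tilt [ 0.  0. -1.] F [ 1.1 -0.1 -0. ]
[-4.44e-01  3.00e-04]
```

>>> move_arm([
  [[0.15, -0.02, 0.04], [0, 0, 0], 0.55],
  [[0.3, -0.02, 0.04], [0, 0, 0.2], 0.55],
  [[0.5, -0.02, 0.04], [0, 0, 0.2], 0.55],
  [[0.7, -0.02, 0.04], [0, 0, 0.2], 0.55],
  [[0.9, -0.02, 0.04], [0, 0, 0.2], 0.55],
])

```text
t: 5.35
tcp_pos: [0.5875, -0.2793, 0.0356]
ee_rot: [0.001, 0.688, 0.726, -0.0]
force: [-0.5, -5.9, 3.3]
finger_gap: 0.047
```

```bash
cat > l.py <<'E'
from h import *
import sys
f=sys.argv[1]
c=snap('top',f)
s,M=tool();print(toH(s['tcp_pos']),s['tcp_pos'].round(4),s['force'].round(1),np.degrees(np.arctan2(M[1,0],M[0,0])))
u0,v0=[int(i) for i in sys.argv[2:4]]
cv2.imwrite('pics/z'+f,cv2.resize(c['pixels'][v0:v0+100,u0:u0+120],None,fx=6,fy=6,interpolation=cv2.INTER_CUBIC))
E
python3 l.py t5.png 320 170
```

```text
[-0.3971  0.0012] [ 0.5877 -0.2766  0.0354] [-0.6 -1.3  2.4] 93.1801984446768
```

View pics/zt5.png

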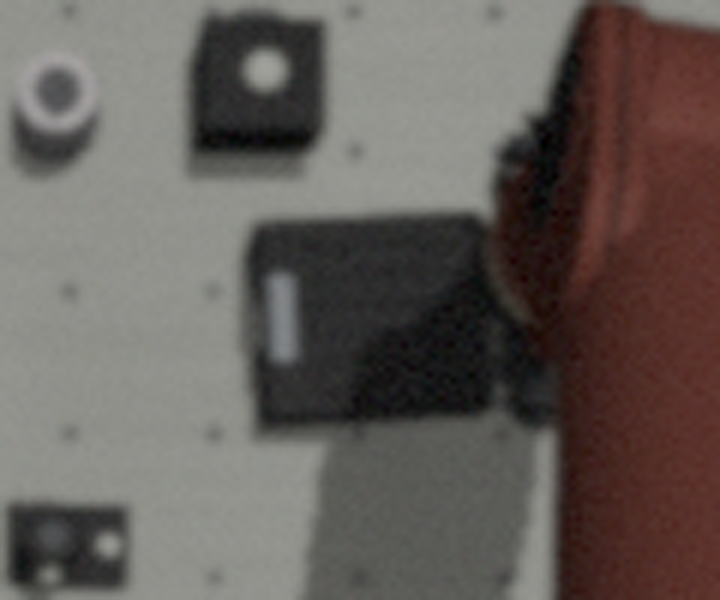

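>>> move_arm([
  [[0.2, 0, 0.02], [0, 0, 0], 0.55],
  [[0.4, 0, 0.02], [0, 0, 0], 0.55],
  [[0.6, 0, 0.02], [0, 0, 0], 0.55],
  [[0.8, 0, 0.02], [0, 0, 0], 0.55],
  [[1.0, 0, 0.02], [0, 0, 0], 0.55],
])

```text
t: 5.9
tcp_pos: [0.5846, -0.2293, 0.0341]
ee_rot: [0.001, 0.688, 0.726, -0.0]
force: [0.4, -5.2, 3.4]
finger_gap: 0.0472
```

```bash
python3 l.py t6.png 300 170
```

```text
[-0.3472  0.0015] [ 0.5847 -0.2268  0.034 ] [ 1.3 -2.3  2. ] 93.18081419528386
```

View pics/zt6.png

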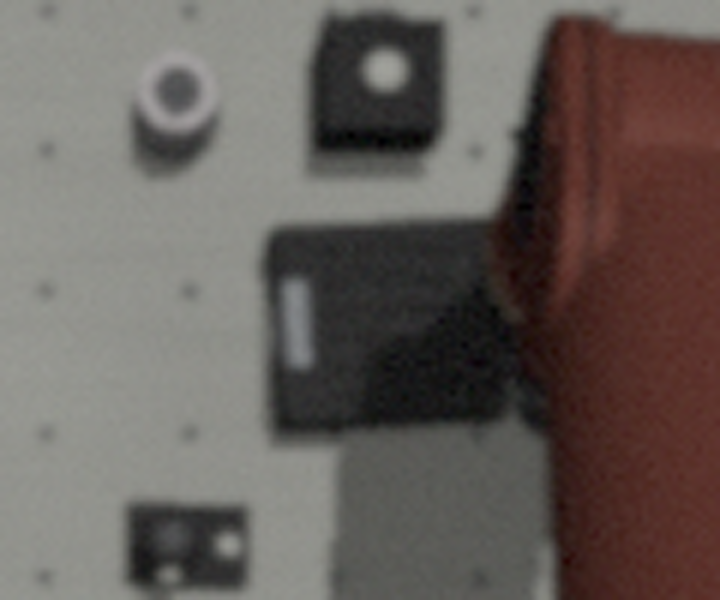

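```bash
python3 - <<'E'
from h import *
T=ld('t6.png')
f=lambda x,y:ray(T,300+x/6,170+y/6,.04)[:2]
a,b=f(268,240),f(273,428)
print(toH(a),toH(b),toH((a+b)/2), 'label', toH(f(297,322)), toH(f(283,280)),toH(f(303,367)))
E
```

```text
[-0.2292 -0.038 ] [-0.2266  0.0517] [-0.2279  0.0069] label [-0.2407  0.0019] [-0.2353 -0.0185] [-0.2424  0.0235]
```

>>> move_arm([
  [[0.22, 0, 0], [0, 0, 0], 0.55],
  [[0.44, 0.01, 0], [0, 0, 0.1], 0.55],
  [[0.66, 0.02, 0], [0, 0, 0.1], 0.55],
  [[0.88, 0.03, 0], [0, 0, 0.1], 0.55],
  [[1.1, 0.04, 0], [0, 0, 0.1], 0.55],
])

```text
t: 6.45
tcp_pos: [0.5834, -0.1746, 0.0339]
ee_rot: [0.0, 0.689, 0.725, -0.0]
force: [0.6, -4.8, 3.6]
finger_gap: 0.0472
```

>>> move_arm([
  [[0.22, 0, 0], [0, 0, 0], 0.55],
  [[0.44, 0, 0], [0, 0, 0.1], 0.55],
  [[0.66, 0, 0], [0, 0, 0.1], 0.55],
  [[0.88, 0, 0], [0, 0, 0.1], 0.55],
  [[1.0, 0, 0], [0, 0, 0.1], 0.55],
])

```text
t: 6.95
tcp_pos: [0.5808, -0.1237, 0.0338]
ee_rot: [0.0, 0.689, 0.725, -0.0]
force: [1.1, -5.3, 2.5]
finger_gap: 0.0474
```

```bash
python3 l.py t7.png 240 180; python3 -c "
from h import *
c=snap('side','s7.png');cv2.imwrite('pics/s7c.png',cv2.resize(c['pixels'][130:330,240:440],None,fx=3,fy=3,interpolation=cv2.INTER_CUBIC))"
```

```text
[-2.43e-01 -1.00e-04] [ 0.5808 -0.1227  0.0338] [-0.1 -0.5  2.9] 92.97109033182288
```

View pics/zt7.png

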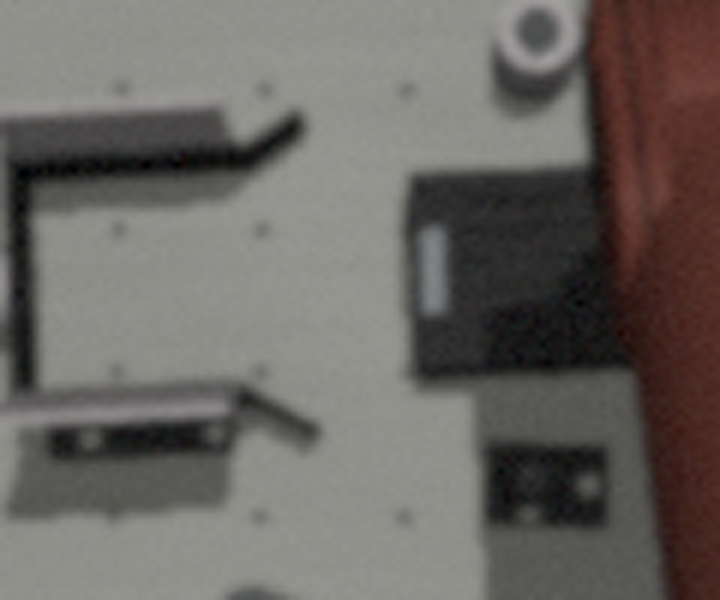

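View pics/s7c.png

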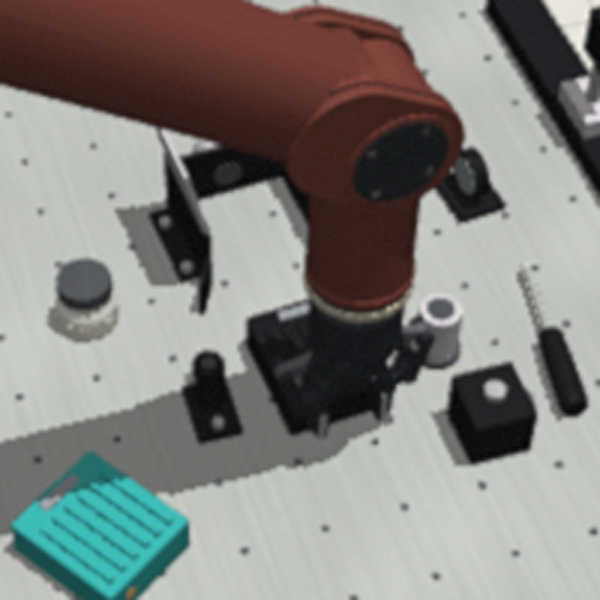

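```bash
python3 - <<'E'
from h import *
S=ld('s7.png');T=ld('t7.png')
for p in((432,335),(400,370),(425,318)):
    print([(z,toH(ray(S,240+p[0]/3,130+p[1]/3,z))) for z in(.03,.06,.1,.13)])
f=lambda x,y:toH(ray(T,240+x/6,180+y/6,.04))
print('label',f(431,270),f(425,225),f(437,315),'front',f(410,190),f(418,375))
E
```

```text
[(0.03, array([-0.194 , -0.0988])), (0.06, array([-0.2153, -0.0865])), (0.1, array([-0.2436, -0.07  ])), (0.13, array([-0.2649, -0.0577]))]
[(0.03, array([-0.2196, -0.0569])), (0.06, array([-0.2402, -0.0456])), (0.1, array([-0.2678, -0.0305])), (0.13, array([-0.2884, -0.0192]))]
[(0.03, array([-0.1742, -0.1011])), (0.06, array([-0.1959, -0.0887])), (0.1, array([-0.225 , -0.0722])), (0.13, array([-0.2468, -0.0598]))]
label [-0.1338  0.0005] [-0.132  -0.0211] [-0.1357  0.0221] front [-0.1257 -0.0382] [-0.1254  0.0501]
```

>>> move_arm([
  [[0.2, 0, 0], [0, 0, 0], 0.55],
  [[0.4, 0, 0], [0, 0, 0], 0.55],
  [[0.6, 0, 0], [0, 0, 0], 0.55],
  [[0.8, 0, 0], [0, 0, 0], 0.55],
  [[1.0, 0, 0], [0, 0, 0], 0.55],
])

```text
t: 7.55
tcp_pos: [0.578, -0.0734, 0.0334]
ee_rot: [-0.0, 0.689, 0.725, -0.0]
force: [0.3, -3.8, -0.4]
finger_gap: 0.0468
```

```bash
python3 l.py t8.png 230 180
```

```text
[-0.1912  0.    ] [ 0.578  -0.0709  0.0335] [ 0.3  0.8 -0.6] 93.02913445485324
```

View pics/zt8.png

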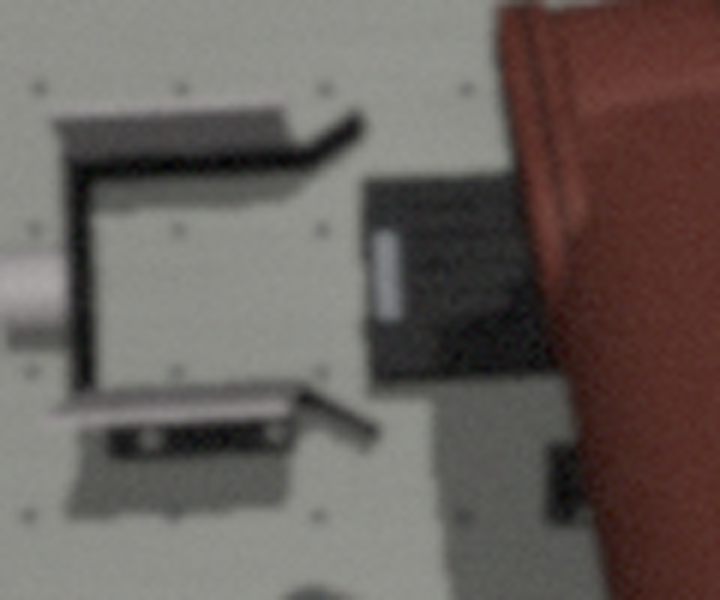

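>>> move_arm([
  [[0.2, 0, 0], [0, 0, 0], 0.55],
  [[0.4, 0, 0], [0, 0, 0], 0.55],
  [[0.6, 0, 0], [0, 0, 0], 0.55],
  [[0.8, 0, 0], [0, 0, 0], 0.55],
  [[1.0, 0, 0], [0, 0, 0], 0.55],
])

```text
t: 8.1
tcp_pos: [0.5756, -0.0233, 0.0335]
ee_rot: [-0.0, 0.689, 0.725, -0.0]
force: [0.0, -2.9, -1.4]
finger_gap: 0.0472
```

```bash
python3 l.py t9.png 230 180;python3 -c "
from h import *
c=snap('side','s9.png');cv2.imwrite('pics/s9c.png',cv2.resize(c['pixels'][100:300,240:440],None,fx=3,fy=3,interpolation=cv2.INTER_CUBIC))"
```

```text
[-0.1412 -0.0002] [ 0.5756 -0.021   0.0337] [-0.1 -0.1  0.1] 93.02410139457757
```

View pics/zt9.png

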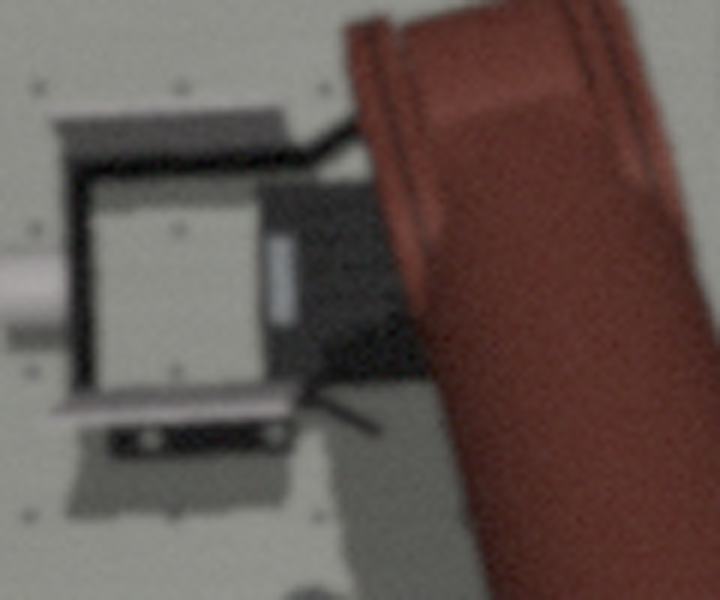

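View pics/s9c.png

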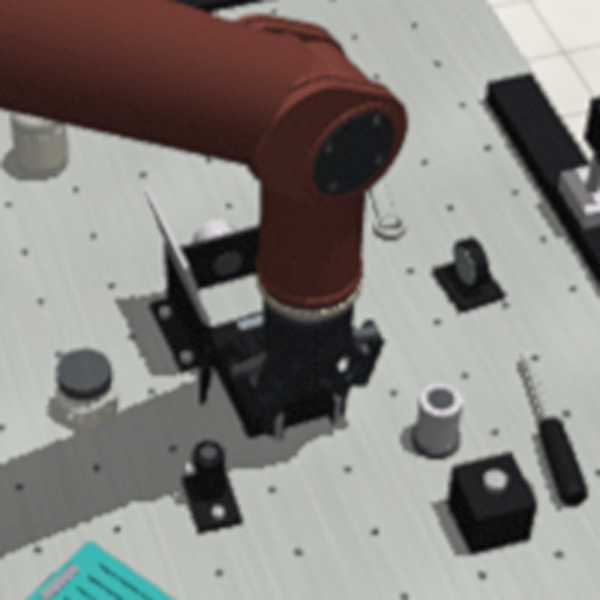

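```bash
python3 - <<'E'
from h import *
S=ld('s9.png')
for p in((383,335),(360,325),(372,382),(360,388)):
    print([(z,toH(ray(S,240+p[0]/3,100+p[1]/3,z))-toH(sense()['tcp_pos'])) for z in(.06,.08,.1,.12,.14)])
a=S['pixels'][170:250,300:380]; cv2.imwrite('pics/s9d.png',cv2.resize(a,None,fx=8,fy=8,interpolation=cv2.INTER_CUBIC))
E
```

```text
[(0.06, array([ 0.0364, -0.0883])), (0.08, array([ 0.0203, -0.0801])), (0.1, array([ 0.0042, -0.0718])), (0.12, array([-0.0118, -0.0635])), (0.14, array([-0.0279, -0.0553]))]
[(0.06, array([ 0.0547, -0.0739])), (0.08, array([ 0.0384, -0.0659])), (0.1, array([ 0.022 , -0.0579])), (0.12, array([ 0.0056, -0.0498])), (0.14, array([-0.0108, -0.0418]))]
[(0.06, array([-0.0107, -0.0574])), (0.08, array([-0.026 , -0.0497])), (0.1, array([-0.0412, -0.0419])), (0.12, array([-0.0565, -0.0342])), (0.14, array([-0.0717, -0.0264]))]
[(0.06, array([-0.0133, -0.0449])), (0.08, array([-0.0285, -0.0374])), (0.1, array([-0.0437, -0.0299])), (0.12, array([-0.0589, -0.0223])), (0.14, array([-0.0742, -0.0148]))]
```

View pics/s9d.png

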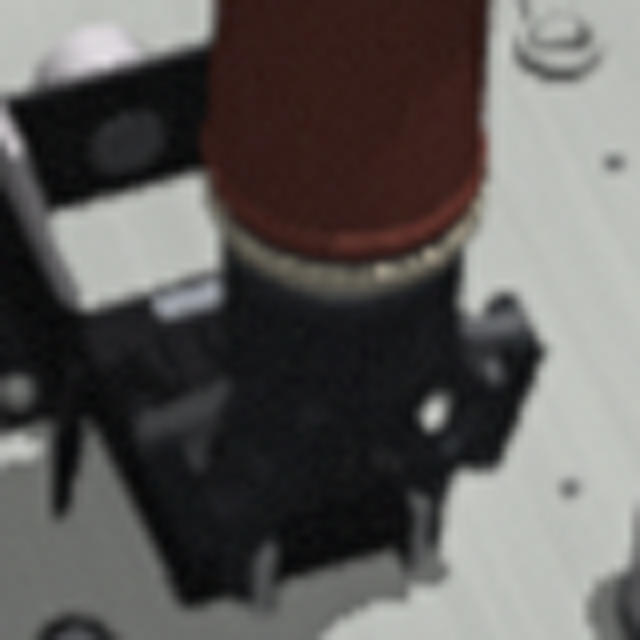

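>>> move_arm([
  [[-0.1, 0, 0], [0, 0, 0], 0.1],
  [[-0.1, 0, 0], [0, 0, 0], 0.1],
  [[-0.1, 0, 0], [0, 0, 0], 0.1],
  [[-0.05, 0, 0], [0, 0, 0], 0.1],
  [[0, 0, 0], [0, 0, 0], 0.1],
])

```text
t: 8.7
tcp_pos: [0.5759, -0.0243, 0.0337]
ee_rot: [-0.0, 0.689, 0.725, 0.0]
force: [-0.3, -0.4, -0.6]
finger_gap: 0.0088
```

>>> move_arm([
  [[0.15, 0, 0], [0, 0, 0], 0.1],
  [[0.3, 0, 0], [0, 0, 0], 0.1],
  [[0.45, 0, 0], [0, 0, 0], 0.1],
  [[0.6, 0, 0], [0, 0, 0], 0.1],
  [[0.75, 0, 0], [0, 0, 0], 0.1],
])

```text
t: 9.2
tcp_pos: [0.5738, 0.0137, 0.0337]
ee_rot: [-0.0, 0.689, 0.725, -0.0]
force: [0.5, -2.6, -0.8]
finger_gap: 0.0084
```

```bash
python3 l.py t10.png 230 180;python3 -c "
from h import *
c=snap('side','s10.png');cv2.imwrite('pics/s10c.png',cv2.resize(c['pixels'][140:260,270:390],None,fx=5,fy=5,interpolation=cv2.INTER_CUBIC))"
```

```text
[-0.1046 -0.0002] [0.5737 0.0156 0.0337] [ 0.5 -1.  -1.2] 92.99663152303754
```

View pics/zt10.png

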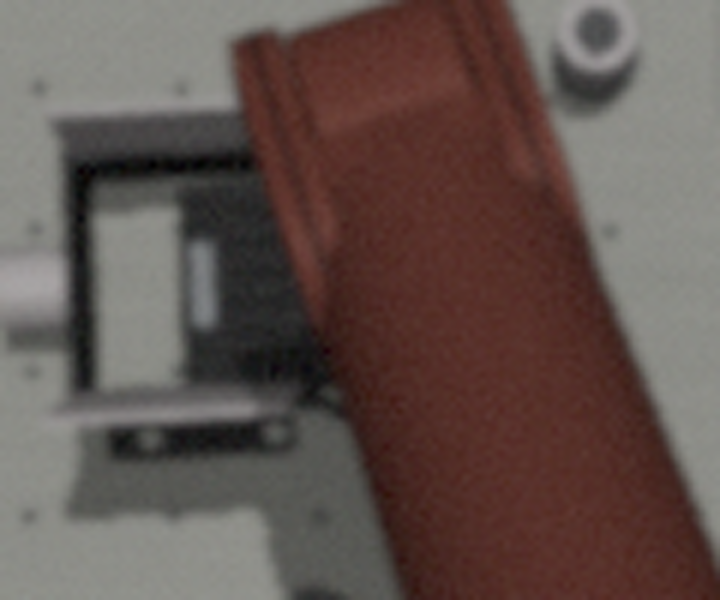

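View pics/s10c.png

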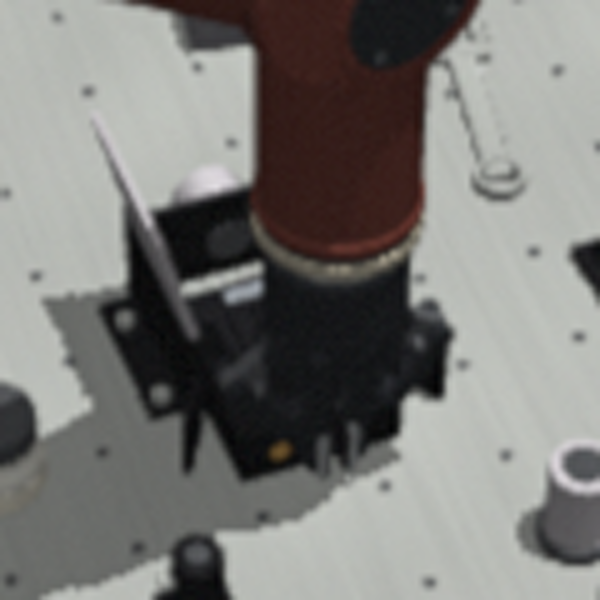

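```bash
python3 - <<'E'
from h import *
T=ld('t10.png');S=ld('s10.png')
f=lambda x,y:toH(ray(T,230+x/6,180+y/6,.04))
print('label',f(203,283),f(197,240),f(208,327),'front',f(182,280),'port inner top',toH(ray(T,230+97/6,180+280/6,0.0)))
for p in((452,330),(440,395),(440,300)):
    print([(z,toH(ray(S,270+p[0]/5,140+p[1]/5,z))-np.array([-.1046,0])) for z in(.06,.08,.1,.12)])
E
```

```text
label [0.0024 0.0001] [ 0.0045 -0.0206] [0.0008 0.0212] front [ 0.0123 -0.0018] port inner top [ 0.0585 -0.0098]
[(0.06, array([ 0.0248, -0.0785])), (0.08, array([ 0.0083, -0.0704])), (0.1, array([-0.0082, -0.0623])), (0.12, array([-0.0247, -0.0542]))]
[(0.06, array([-0.0159, -0.0543])), (0.08, array([-0.0317, -0.0466])), (0.1, array([-0.0475, -0.039 ])), (0.12, array([-0.0633, -0.0313]))]
[(0.06, array([ 0.0474, -0.0811])), (0.08, array([ 0.0305, -0.073 ])), (0.1, array([ 0.0137, -0.0648])), (0.12, array([-0.0032, -0.0567]))]
```

>>> move_arm([
  [[-0.15, 0, 0], [0, 0, 0], 0.1],
  [[-0.25, 0, 0], [0, 7.5, 0], 0.1],
  [[-0.25, 0, 0], [0, 15, 0], 0.1],
  [[-0.2, 0, 0], [0, 15, 0], 0.1],
  [[-0.15, 0, 0], [0, 15, 0], 0.1],
])

```text
t: 9.8
tcp_pos: [0.5743, 0.0034, 0.0332]
ee_rot: [-0.094, 0.685, 0.717, 0.09]
force: [-0.8, 0.5, 0.1]
finger_gap: 0.0086
```

```bash
cat > w.py <<'E'
from h import *
import sys
s,M=tool();a,b,z=[float(i) for i in sys.argv[1:4]]
p=toW(a,b);d=np.array([p[0],p[1],z])-s['tcp_pos']
print('t',round(s['t'],2),'H',toH(s['tcp_pos']),s['tcp_pos'].round(4),'shift',(M.T@d/.05).round(3),'x',(M.T@np.append(hx,0)).round(3),'y',(M.T@np.append(hy,0)).round(3),'up',(M.T@[0,0,1]).round(3),'F',s['force'].round(1),'q',s['q'].round(2))
E
python3 w.py -.09 0 .034
```

```text
t 9.8 H [-0.1167 -0.0002] [0.5743 0.0034 0.0332] shift [ 0.52  -0.007  0.123] x [ 0.966 -0.006  0.258] y [-0.006 -1.    -0.001] up [ 0.258 -0.001 -0.966] F [-0.8  0.5  0.1] q [ 0.59  0.52 -0.64  1.82  0.05  0.91  0.03]
```

>>> move_arm([
  [[0.145, 0, 0.039], [0, 0, 0], 0.1],
  [[0.29, 0, 0.077], [0, 0, 0], 0.1],
  [[0.435, 0, 0.116], [0, 0, 0], 0.1],
  [[0.58, 0, 0.155], [0, 0, 0], 0.1],
  [[0.725, 0, 0.193], [0, 0, 0], 0.1],
])

```text
t: 10.3
tcp_pos: [0.5723, 0.0442, 0.0338]
ee_rot: [-0.094, 0.683, 0.719, 0.09]
force: [0.2, -2.3, -1.0]
finger_gap: 0.0088
```

```bash
python3 w.py -.066 0 .034; python3 l.py t11.png 230 180;python3 -c "
from h import *
c=snap('side','s11.png');cv2.imwrite('pics/s11c.png',cv2.resize(c['pixels'][140:260,270:390],None,fx=5,fy=5,interpolation=cv2.INTER_CUBIC))"
```

```text
t 10.3 H [-0.076  -0.0003] [0.5723 0.0442 0.0338] shift [ 0.194 -0.006  0.048] x [ 0.966 -0.001  0.258] y [-0.001 -1.    -0.   ] up [ 0.258  0.    -0.966] F [ 0.2 -2.3 -1. ] q [ 0.53  0.51 -0.65  1.84  0.05  0.89 -0.04]
[-0.0744 -0.0002] [0.5721 0.0458 0.034 ] [-0.4 -0.5 -1.4] 93.0354058110077
```

View pics/zt11.png

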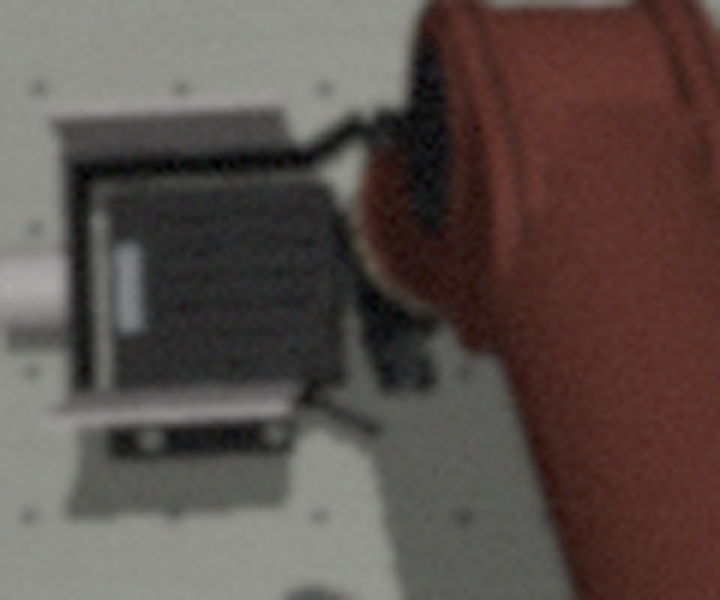

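View pics/s11c.png

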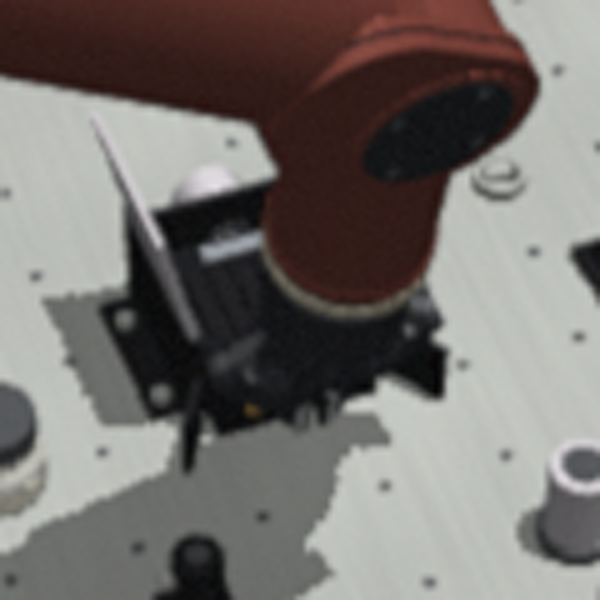

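>>> move_arm([
  [[0.04, 0, 0.01], [0, 0, 0], 0.1],
  [[0.08, 0, 0.021], [0, 0, 0], 0.1],
  [[0.12, 0, 0.03], [0, 0, 0], 0.1],
])

```text
t: 10.7
tcp_pos: [0.5725, 0.0483, 0.0339]
ee_rot: [-0.094, 0.684, 0.718, 0.09]
force: [-0.1, -4.6, 1.7]
finger_gap: 0.0085
```

>>> move_arm([
  [[0.03, 0, 0.008], [0, 0, 0], 0.1],
  [[0.06, 0, 0.016], [0, 0, 0], 0.1],
])

```text
t: 10.9
tcp_pos: [0.5721, 0.0519, 0.0339]
ee_rot: [-0.094, 0.683, 0.718, 0.09]
force: [0.6, -3.4, 1.7]
finger_gap: 0.0084
```

>>> move_arm([
  [[0.03, 0, 0.008], [0, 0, 0], 0.1],
  [[0.06, 0, 0.016], [0, 0, 0], 0.1],
])

```text
t: 11.1
tcp_pos: [0.5721, 0.0544, 0.0338]
ee_rot: [-0.094, 0.683, 0.718, 0.09]
force: [0.9, -9.6, 3.4]
finger_gap: 0.0085
```

>>> move_arm([
  [[0.02, 0, 0.005], [0, 0, 0], 0.1],
  [[0.04, 0, 0.01], [0, 0, 0], 0.1],
])

```text
t: 11.3
tcp_pos: [0.5724, 0.0547, 0.0339]
ee_rot: [-0.093, 0.684, 0.718, 0.089]
force: [-0.3, -14.8, 4.5]
finger_gap: 0.0085
```

>>> move_arm([
  [[0, 0, 0], [0, 0, 0], 0.1],
  [[0, 0, 0], [0, 0, 0], 0.1],
  [[0, 0, 0], [0, 0, 0], 0.1],
])

```text
t: 11.6
tcp_pos: [0.5724, 0.0546, 0.0339]
ee_rot: [-0.093, 0.684, 0.718, 0.089]
force: [-0.6, -11.7, 4.1]
finger_gap: 0.0084
```

```bash
python3 w.py -.09 0 .034; python3 l.py t12.png 230 180;python3 -c "
from h import *
c=snap('side','s12.png');cv2.imwrite('pics/s12c.png',cv2.resize(c['pixels'][140:260,270:390],None,fx=5,fy=5,interpolation=cv2.INTER_CUBIC))"
```

```text
t 11.6 H [-0.0656 -0.001 ] [0.5724 0.0546 0.0339] shift [-0.473 -0.018 -0.127] x [ 0.967 -0.004  0.256] y [-0.004 -1.    -0.002] up [ 0.256  0.001 -0.967] F [ -0.6 -11.7   4.1] q [ 0.51  0.51 -0.65  1.84  0.05  0.88 -0.06]
[-0.0656 -0.0009] [0.5724 0.0546 0.0339] [  0.4 -12.7   3.5] 92.77277931046301
```

View pics/zt12.png

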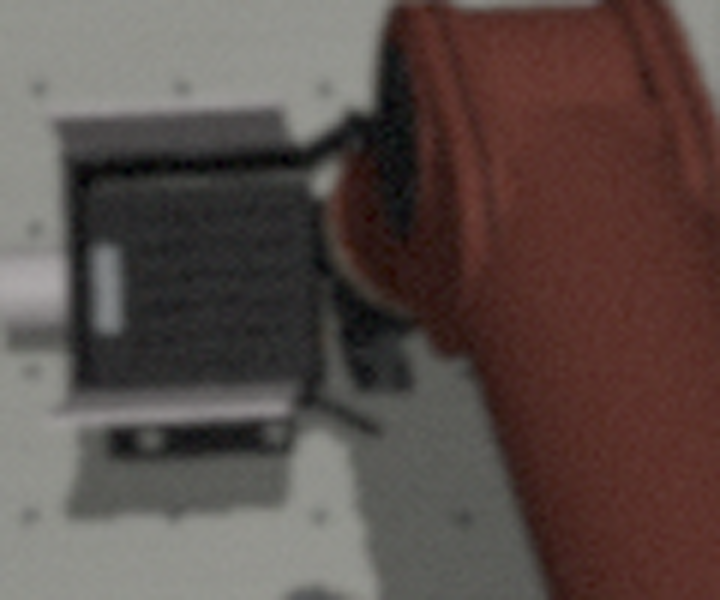

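View pics/s12c.png

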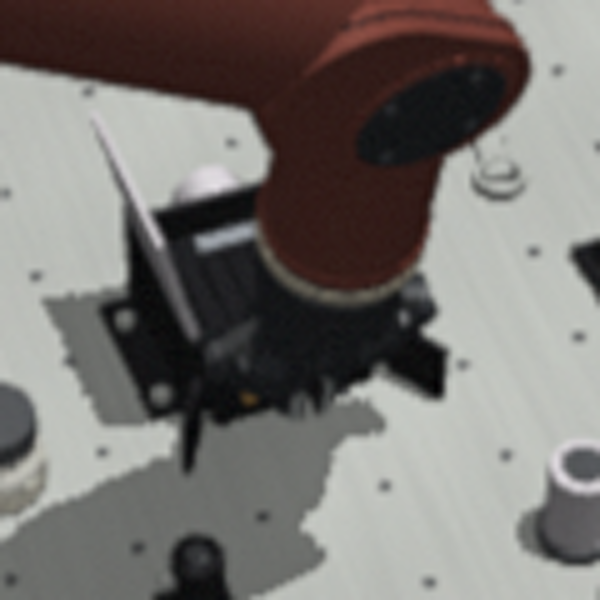

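>>> move_arm([
  [[-0.1, 0, -0.026], [0, 0, 0], 0.1],
  [[-0.4, 0, -0.1], [0, 0, 0], 0.1],
  [[-0.8, 0, -0.3], [0, 0, 0], 0.1],
  [[-1.1, 0, -1.0], [0, 0, 0], 0],
  [[-1.3, 0, -1.9], [0, 0, 0], 0],
])

```text
t: 12.2
tcp_pos: [0.5744, -0.0309, 0.1078]
ee_rot: [-0.097, 0.683, 0.718, 0.089]
force: [1.3, -0.3, 0.0]
finger_gap: 0.0
```

```bash
python3 w.py .01 -.105 .25; python3 - <<'E'
from h import *
T=ld('t12.png');f=lambda x,y:toH(ray(T,230+x/6,180+y/6,.04))
print('label',f(107,288),f(100,245),f(113,333))
E
```

```text
t 12.2 H [-0.151   0.0015] [ 0.5744 -0.0309  0.1078] shift [ 3.857  2.113 -1.913] x [ 0.965 -0.002  0.261] y [-0.003 -1.     0.004] up [ 0.261 -0.004 -0.965] F [ 1.3 -0.3  0. ] q [ 0.67  0.43 -0.66  1.76 -0.    1.07  0.1 ]
label [0.0478 0.0003] [ 0.0505 -0.0204] [0.0456 0.0218]
```

>>> move_arm([
  [[0.25, 0.2, -0.95], [0, -5, 0], 0],
  [[0.5, 0.6, -1.8], [0, -10, 0], 0],
  [[0.95, 1.2, -2.5], [0, -15, 0], 0],
  [[1.7, 1.8, -2.4], [0, -15, 0], 0],
  [[2.5, 2.1, -2.25], [0, -15, 0], 0],
])

```text
t: 12.7
tcp_pos: [0.6784, 0.0677, 0.2514]
ee_rot: [0.001, 0.689, 0.724, 0.001]
force: [0.2, 0.1, -0.6]
finger_gap: 0.0007
```

```bash
python3 w.py .01 -.105 .15; python3 l.py t13.png 230 180;python3 -c "
from h import *
c=snap('side','s13.png');cv2.imwrite('pics/s13c.png',cv2.resize(c['pixels'][100:260,270:430],None,fx=4,fy=4,interpolation=cv2.INTER_CUBIC))"
```

```text
t 12.7 H [-0.058  -0.1075] [0.6784 0.0677 0.2514] shift [ 1.359 -0.061  2.028] x [ 1.    -0.003  0.   ] y [-0.003 -1.    -0.003] up [ 0.     0.003 -1.   ] F [ 0.2  0.1 -0.6] q [ 0.28  0.47 -0.64  1.35  0.28  1.4  -0.3 ]
[-0.0477 -0.107 ] [0.6774 0.078  0.2506] [-5.3  6.1 -0.2] 93.37298902788316
```

View pics/s13c.png

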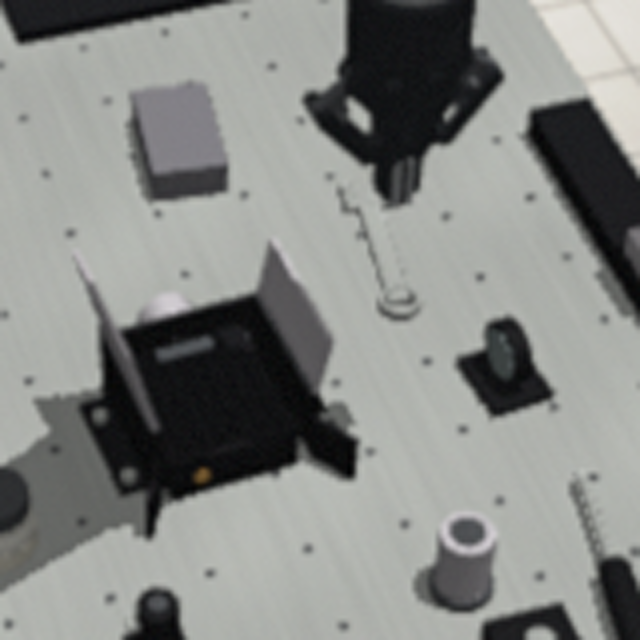

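>>> move_arm([
  [[0.6, 0, 0.0], [0, 0, 0.3], 0],
  [[1.2, -0.06, 0.6], [0, 0, 0.3], 0],
  [[1.36, -0.06, 1.4], [0, 0, 0.3], 0],
  [[1.36, -0.06, 2.2], [0, 0, 0.3], 0],
  [[1.36, -0.06, 2.8], [0, 0, 0.3], 0],
])

```text
t: 13.3
tcp_pos: [0.6685, 0.1348, 0.1068]
ee_rot: [-0.001, 0.69, 0.723, -0.001]
force: [-0.3, -0.9, -0.4]
finger_gap: -0.0001
```

```bash
python3 w.py .01 -.076 .107; python3 -c "
from h import *
c=snap('side','s14.png');cv2.imwrite('pics/s14c.png',cv2.resize(c['pixels'][100:260,270:430],None,fx=4,fy=4,interpolation=cv2.INTER_CUBIC))"
```

```text
t 13.3 H [ 0.0095 -0.1011] [0.6685 0.1348 0.1068] shift [ 0.007 -0.502 -0.003] x [ 1.    -0.006  0.   ] y [-0.006 -1.     0.003] up [ 0.    -0.003 -1.   ] F [-0.3 -0.9 -0.4] q [ 0.18  0.58 -0.62  1.51  0.36  1.17 -0.46]
```

View pics/s14c.png

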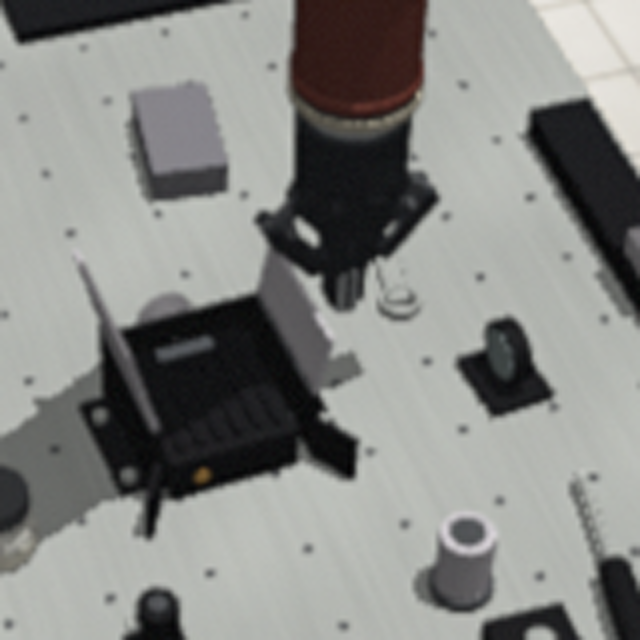

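>>> move_arm([
  [[0, -0.3, 0], [0, 0, 0], 0],
  [[0, -0.5, 0], [0, 0, 0], 0],
  [[0, -0.7, 0], [0, 0, 0], 0],
  [[0, -0.9, 0], [0, 0, 0], 0],
  [[0, -1.1, 0.08], [0, 0, 0], 0],
])

```text
t: 13.85
tcp_pos: [0.6152, 0.1323, 0.1072]
ee_rot: [0.001, 0.691, 0.723, 0.001]
force: [3.5, 0.3, 0.7]
finger_gap: -0.0001
```

```bash
python3 w.py .01 -.039 .097; python3 -c "
from h import *
c=snap('side','s15.png');cv2.imwrite('pics/s15c.png',cv2.resize(c['pixels'][100:260,270:430],None,fx=4,fy=4,interpolation=cv2.INTER_CUBIC))"
```

```text
t 13.85 H [ 0.0098 -0.0478] [0.6152 0.1323 0.1072] shift [ 0.001 -0.178  0.203] x [ 1.    -0.007  0.   ] y [-0.007 -1.    -0.003] up [ 0.     0.003 -1.   ] F [3.5 0.3 0.7] q [ 0.22  0.49 -0.65  1.66  0.32  1.11 -0.47]
```

View pics/s15c.png

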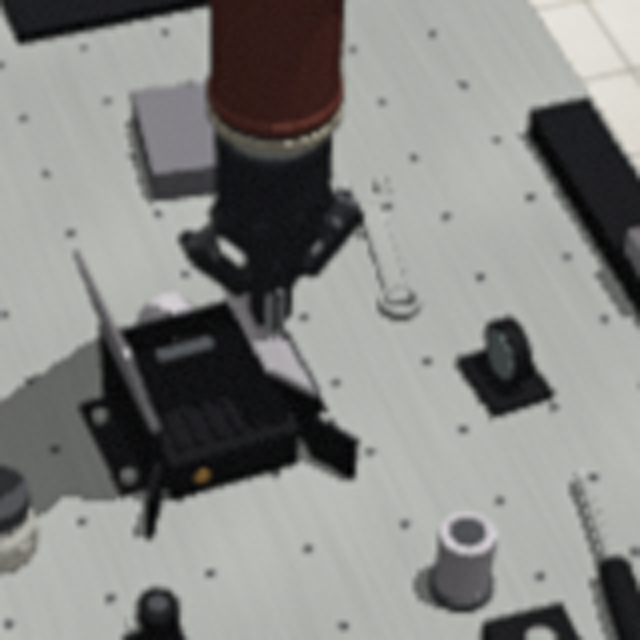

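>>> move_arm([
  [[0, -0.1, 0.08], [0, 0, 0], 0],
  [[0, -0.2, 0.18], [0, 0, 0], 0],
  [[0, -0.28, 0.27], [0, 0, 0], 0],
  [[0, -0.34, 0.35], [0, 0, 0], 0],
  [[0, -0.36, 0.4], [0, 0, 0], 0],
])

```text
t: 14.4
tcp_pos: [0.5967, 0.1315, 0.0859]
ee_rot: [-0.0, 0.691, 0.723, -0.0]
force: [-6.0, -3.2, 23.0]
finger_gap: -0.0001
```

```bash
python3 w.py .01 -.03 .085; python3 -c "
from h import *
c=snap('side','s16.png');cv2.imwrite('pics/s16c.png',cv2.resize(c['pixels'][130:250,270:390],None,fx=5,fy=5,interpolation=cv2.INTER_CUBIC))"
```

```text
t 14.4 H [ 0.01   -0.0293] [0.5967 0.1315 0.0859] shift [0.001 0.014 0.017] x [ 1.    -0.007 -0.   ] y [-0.007 -1.     0.   ] up [-0. -0. -1.] F [-6.  -3.2 23. ] q [ 0.23  0.48 -0.65  1.72  0.33  1.06 -0.49]
```

View pics/s16c.png

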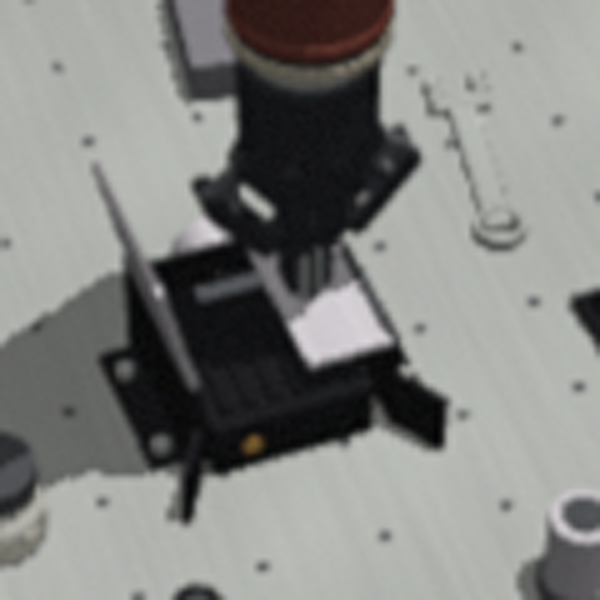

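>>> move_arm([
  [[0, 0, -0.8], [0, 0, 0], 0],
  [[0, 0, -1.7], [0, 0, 0], 0],
  [[0, 0, -2.6], [0, 0, 0], 0],
  [[0, -0.5, -3.3], [0, 0, 0], 0],
  [[0, -1.3, -3.3], [0, 0, 0], 0],
])

```text
t: 14.95
tcp_pos: [0.5341, 0.1296, 0.255]
ee_rot: [0.001, 0.691, 0.723, 0.003]
force: [-0.1, 0.4, 0.7]
finger_gap: -0.0002
```

```bash
python3 w.py .01 .125 .25; python3 -c "
from h import *
c=snap('side','s17.png');cv2.imwrite('pics/s17c.png',cv2.resize(c['pixels'][100:260,230:390],None,fx=4,fy=4,interpolation=cv2.INTER_CUBIC))"
```

```text
t 14.95 H [0.0114 0.0334] [0.5341 0.1296 0.255 ] shift [-0.043 -1.834  0.09 ] x [ 1.    -0.008  0.002] y [-0.008 -1.    -0.006] up [ 0.002  0.006 -1.   ] F [-0.1  0.4  0.7] q [ 0.33  0.19 -0.73  1.68  0.13  1.31 -0.38]
```

View pics/s17c.png

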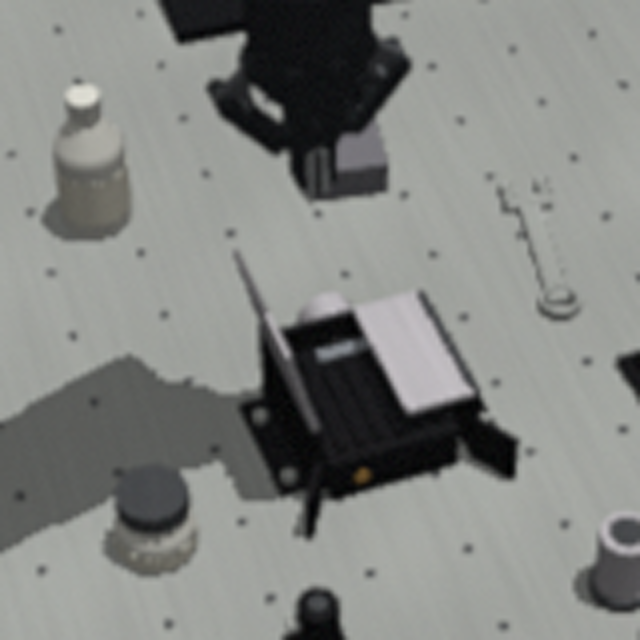

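>>> move_arm([
  [[0, -0.9, 0], [0, 0, 0], 0],
  [[0, -1.75, 0], [0, 0, 0], 0],
  [[-0.04, -1.85, 0.6], [0, 0, 0], 0],
  [[-0.04, -1.85, 1.4], [0, 0, 0], 0],
  [[-0.04, -1.85, 2.1], [0, 0, 0], 0],
])

```text
t: 15.5
tcp_pos: [0.4389, 0.1218, 0.1445]
ee_rot: [0.001, 0.691, 0.723, -0.0]
force: [1.3, -1.0, -0.7]
finger_gap: -0.0
```

```bash
python3 w.py .01 .082 .145; python3 -c "
from h import *
c=snap('side','s18.png');cv2.imwrite('pics/s18c.png',cv2.resize(c['pixels'][100:260,230:390],None,fx=4,fy=4,interpolation=cv2.INTER_CUBIC))"
```

```text
t 15.5 H [0.0086 0.1288] [0.4389 0.1218 0.1445] shift [ 0.036  0.936 -0.01 ] x [ 1.    -0.007 -0.001] y [-0.007 -1.    -0.   ] up [-0.001  0.    -1.   ] F [ 1.3 -1.  -0.7] q [ 0.37  0.08 -0.76  2.02  0.07  1.06 -0.37]
```

View pics/s18c.png

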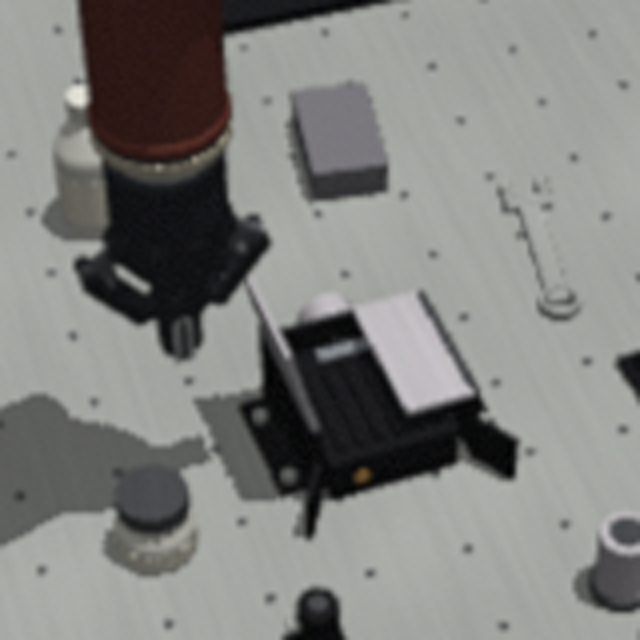

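>>> move_arm([
  [[0.02, 0.5, 0], [0, 0, 0], 0],
  [[0.03, 0.85, 0], [0, 0, 0], 0],
  [[0.03, 1.15, 0], [0, 0, 0], 0],
  [[0.03, 1.4, 0.08], [0, 0, 0], 0],
  [[0.03, 1.6, 0.2], [0, 0, 0], 0],
])

```text
t: 16.05
tcp_pos: [0.5203, 0.1275, 0.1362]
ee_rot: [-0.0, 0.691, 0.723, -0.0]
force: [-1.1, 0.5, 1.4]
finger_gap: -0.0003
```

```bash
python3 w.py .01 .029 .117
```

```text
t 16.05 H [0.01   0.0473] [0.5203 0.1275 0.1362] shift [0.003 0.365 0.384] x [ 1.    -0.007  0.   ] y [-0.007 -1.     0.   ] up [ 0. -0. -1.] F [-1.1  0.5  1.4] q [ 0.32  0.28 -0.73  1.85  0.21  1.09 -0.45]
```

>>> move_arm([
  [[0, 0.18, 0.18], [0, 0, 0], 0],
  [[0, 0.37, 0.38], [0, 0, 0], 0],
  [[0, 0.5, 0.52], [0, 0, 0], 0],
  [[0, 0.6, 0.64], [0, 0, 0], 0],
  [[0, 0.68, 0.76], [0, 0, 0], 0],
])

```text
t: 16.55
tcp_pos: [0.5537, 0.129, 0.0973]
ee_rot: [-0.0, 0.691, 0.723, -0.0]
force: [-0.4, -0.9, 0.8]
finger_gap: -0.0
```

```bash
python3 w.py .01 .0 .096; python3 -c "
from h import *
c=snap('side','s19.png');cv2.imwrite('pics/s19c.png',cv2.resize(c['pixels'][130:250,250:370],None,fx=5,fy=5,interpolation=cv2.INTER_CUBIC))"
```

```text
t 16.55 H [0.0098 0.0138] [0.5537 0.129  0.0973] shift [0.007 0.277 0.026] x [ 1.    -0.007  0.   ] y [-0.007 -1.     0.   ] up [ 0. -0. -1.] F [-0.4 -0.9  0.8] q [ 0.27  0.39 -0.69  1.81  0.29  1.04 -0.49]
```

View pics/s19c.png

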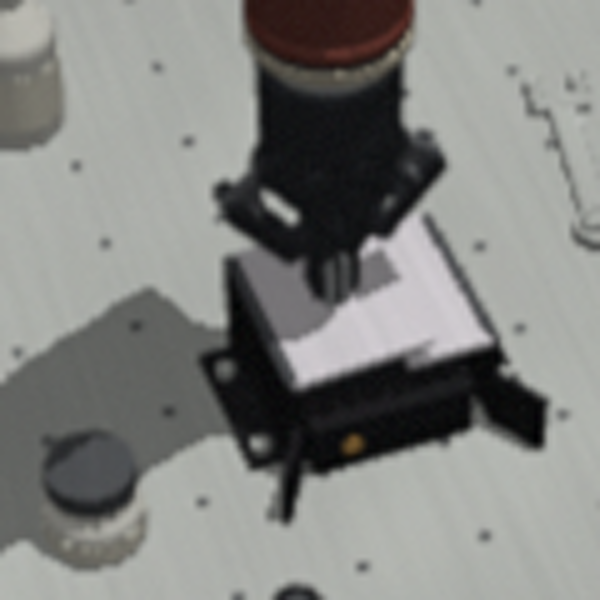

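>>> move_arm([
  [[0, 0.04, 0.03], [0, 0, 0], 0],
  [[0, 0.08, 0.06], [0, 0, 0], 0],
  [[0, 0.1, 0.09], [0, 0, 0], 0],
])

```text
t: 16.9
tcp_pos: [0.5587, 0.1293, 0.0938]
ee_rot: [0.0, 0.691, 0.723, 0.0]
force: [-8.9, -3.2, 22.3]
finger_gap: 0.0001
```

>>> move_arm([
  [[0, 0.1, 0.09], [0, 0, 0], 0],
  [[0, 0.05, -0.3], [0, 0, 0], 0],
  [[0, 0.05, -1.2], [0, 0, 0], 0],
  [[0, 0.05, -2.1], [0, 0, 0], 0],
  [[-0.5, 0.05, -3.0], [0, 0, 0], 0],
])

```text
t: 17.4
tcp_pos: [0.5614, 0.1085, 0.2444]
ee_rot: [-0.0, 0.689, 0.725, 0.001]
force: [0.7, 0.2, 0.1]
finger_gap: -0.0003
```

>>> move_arm([
  [[-0.8, 0, -0.2], [0, 0, 0], 0],
  [[-1.6, 0, -0.2], [0, 0, 0], 0],
  [[-2.4, 0, -0.2], [0, 0, 0], 0],
  [[-3.2, 0, -0.2], [0, 0, 0], 0],
  [[-3.2, 0, -0.2], [0, 0, 0], 0],
])

```text
t: 17.9
tcp_pos: [0.5693, -0.0622, 0.2518]
ee_rot: [0.001, 0.694, 0.72, -0.001]
force: [-0.3, 0.2, 0.2]
finger_gap: -0.0001
```

```bash
python3 w.py .01 .0 .096; python3 l.py t20.png 215 180; python3 -c "
from h import *
c=snap('side','s20.png');cv2.imwrite('pics/s20c.png',cv2.resize(c['pixels'][130:250,250:370],None,fx=5,fy=5,interpolation=cv2.INTER_CUBIC))"
```

```text
t 17.9 H [-0.182   0.0083] [ 0.5693 -0.0622  0.2518] shift [3.851 0.105 3.106] x [ 1.    -0.016 -0.003] y [-0.016 -1.     0.   ] up [-0.003 -0.    -1.   ] F [-0.3  0.2  0.2] q [ 0.57  0.23 -0.63  1.63  0.14  1.32 -0.05]
[-0.1783  0.0081] [ 0.5693 -0.0584  0.252 ] [0.1 1.2 0.4] 92.26495000667177
```

View pics/s20c.png

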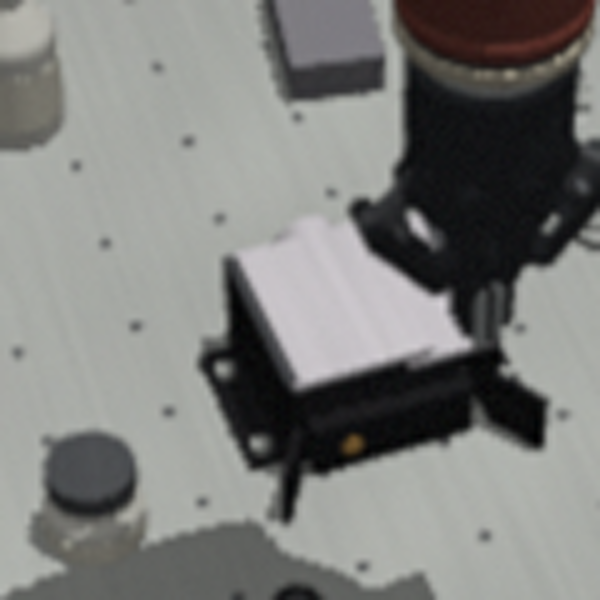

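View pics/zt20.png

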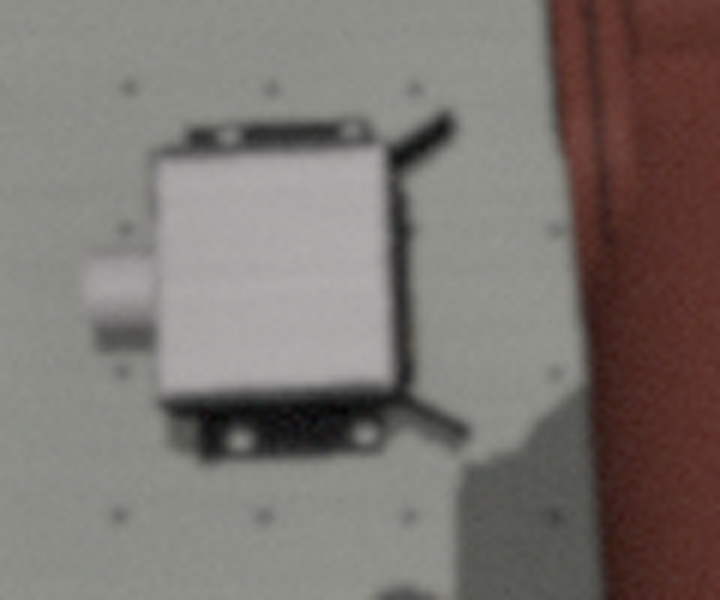

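View pics/s20.png

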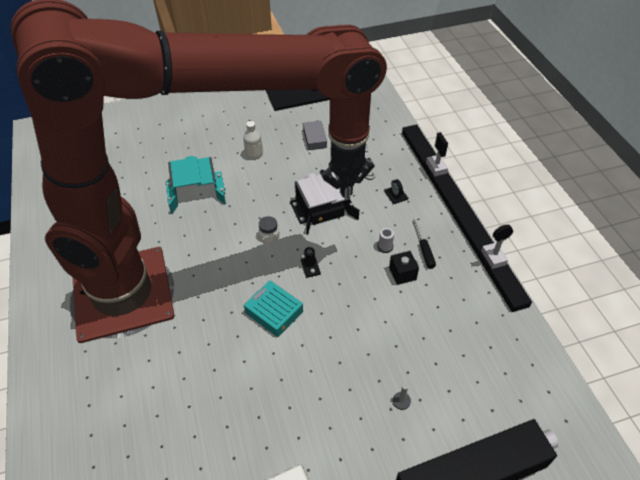

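```bash
python3 - <<'E'
from h import *
T=ld('t20.png');f=lambda x,y:(toH(ray(T,215+x/6,180+y/6,.04)),toH(ray(T,215+x/6,180+y/6,0)))
print(f(411,200),f(411,380))
s=sense();print(s['force'],abs(s['joint_velocities']).max()); finish_job()
E
```

```text
(array([-0.0549, -0.0369]), array([-0.0522, -0.0439])) (array([-0.0515,  0.0489]), array([-0.0486,  0.0445]))
[0.46188754 0.79445002 0.47651784] 0.03830311766200748
the job is handed in; nothing more can be done
```

The detector is home in the housing with both flaps closed, and I handed the job in after about 18 s of robot time. The hand-in gives no verdict.

**What I did:**
- I pushed the detector sideways onto the bay's centre line, then slid it down the lane from behind, clear of the three obstacles. It stayed flat on the table throughout.
- I tilted the hand back for the last stretch so its linkage would not touch the flaps.
- I pressed the detector onto the port wall. The hand stopped moving and the push force rose from about 4.5 N (sliding) to 12–15 N, then held at 12 N.
- I folded the short flap down until it stopped at about 23 N, then the wide flap over it until it stopped at about 22 N.

**Last checks:**
- **Flaps:** both look level in the side and top views. The fingertip heights at the stops were 64 and 72 mm, 8 mm apart as they should be.
- **Detector position:** after pressing, it lay within about 1 mm of the centre line with no gap visible at the port wall. The final picture puts its rear face at about −0.050 to −0.053 m in the housing frame, against −0.050 when home. That measurement is only good to about 2–3 mm, so I rely on the felt contact for the 3 mm limit.
- **Straightness:** judged by eye only; the rear-edge points in the last picture are too coarse to confirm the 0.06 rad limit.
- **Surroundings:** the hand was free, reading about 1 N of noise. Nothing else on the table appears to have moved, and no contact with the obstacles was seen or felt.

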